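# Sort instrument feet by the drag of their soles

## Task

Three look-alike rubber-soled instrument feet stand on the steel plate and differ only in how well their soles grip. Slide them along the plate to feel how hard each one drags, and push each fully home against the back rail of its bay: the slipperiest in the left bay, the middling one in the middle bay and the grippiest in the right bay (left and right as the robot sees them, looking out over the plate). Keep the feet standing on the plate all the time, never lifting one, never bear down or push with more than about 2 kg, and leave everything else alone.

Things in the scene. Friction and masses are not known exactly. Their poses are not given: they have to be found in the camera images.
- plate: Fixed flat steel plate, 280 (x) by 360 (y) by 12 mm; origin at the centre of its underside, top at z = 12 mm; +x points away from the robot towards three bays along the far edge, +y to the robot's left; turned up to 0.2 rad. From x = -140 to 55 mm it is smooth and free but for the feet and two small bystanders near the y edges (|y| over 145 mm).
- stand_1 (a point): Left start place, on the plate's top at plate x = -90, y = +90 mm, axes as the plate's. One foot stands here, its underside's centre within 5 mm. Which foot stands where changes each time and cannot be seen. The point stays on the plate and does not follow the foot.
- stand_2 (a point): Middle start place, likewise, at plate x = -90, y = 0 mm. Feet all look alike: square base 42 x 42 mm, 16 mm high (6 mm of it a rubber sole that yields about 1.2 mm per 10 N), round neck 17 mm thick up to 26 mm, then the grip: a square shank 18 x 18 mm from 26 to 68 mm above the sole. Flats square to the plate within 0.1 rad. Mass 0.17 to 0.35 kg, differing.
- stand_3 (a point): Right start place, likewise, at plate x = -90, y = -90 mm. A foot sliding on the plate drags with a share of the force pressing it down (its weight and any push): about 0.15 for the slipperiest, 0.4 for the middling one, 1.0 for the grippiest, all up to 10 percent higher or lower together.
- bay_left (a point): Left bay, for the slipperiest foot: on the plate's top where the centre of a foot's underside is when fully home, touching the back rail and midway between the walls (plate x = 95, y = +90 mm), axes as the plate's. Bays are of bars 14 mm high, 60 mm wide inside, open towards the robot from plate x = 55 mm, back rail face at x = 116 mm.
- bay_middle (a point): Middle bay, for the middling foot: the same point for this bay (plate x = 95, y = 0 mm).
- bay_right (a point): Right bay, for the grippiest foot: the same point for this bay (plate x = 95, y = -90 mm).
- nut: Bystander: steel hexagon nut 28 mm across, 11 mm high, on the plate near its left edge; origin at the centre of its underside.
- weight: Bystander: small brass weight 24 mm across, 34 mm high, on the plate near its right edge; origin at the centre of its underside.
- wrench: Bystander: steel wrench 170 mm long, lying on the bench to the right of the plate; origin under its middle.
- jar: Bystander: amber glass jar 52 mm across, 60 mm high, on the bench to the left; origin at the centre of its underside.
- beaker: Bystander: glass beaker 64 mm across, 75 mm high, on the bench to the left; origin at the centre of its underside.

How it is judged:
By the outcome, as a careful person would: the job done as asked, in the order asked, and still so for the second after the job is handed in, with the robot touching nothing.
It also fails if it takes over 72 s, if anything falls off the work surface, if the arm or the gripper's body presses on something with over 40 N, if the wrist force passes 120 N, or if a joint passes its speed limit or range.

## Robot

A 6-joint arm with a two-finger parallel gripper is mounted at the origin on the work surface. World frame = base frame: x ahead of the robot, y to its left, z up, the work surface at z = 0. Lengths are in m, angles in rad, forces in N, time in s.
With the tool pointing down it reaches from about 0.35 to 0.975 m from the base axis. Payload 4.9 kg.
Tool frame: the origin (TCP) lies between the finger pads; the fingertips stand tip_extent ahead of it and the grasp point (between the pads) lies 11 mm behind it (tip_extent is the distance from the TCP to the fingertips, in m); z points along the fingers, y is the direction in which the jaws open and shut (so a half turn about z gives the same grasp; the last joint's range is limited). The gripper opens to 85 mm and grips with 20 to 120 N. Pads are 22 mm wide; open, the fingers measure 114 mm over their backs; the gripper's body (76 mm by 85 mm) begins 54 mm behind the grasp point. The pads swing forward as they close: fully open they stand 13 mm farther back than shut.
Start: joints at [-0.119, 0.053, 1.613, -0, 1.476, -0.119], TCP at [0.625, 0, 0.239] pointing down, gripper open.
Joint ranges: [-3.01, 3.01], [-1.01, 2.22], [0.06, 2.58], [-1.02, 4.17], [0.09, 2.62], [-3.14, 3.14]. Speed limits (rad/s): [2.57, 2.57, 3.14, 3.14, 3.14, 3.14].

## Interface

Orientations are given as a 3x3 rotation matrix whose columns are the frame's x, y, z axes.
In Python, from rig import * gives the robot as it stands.
- The arm moves only by the tool arm_command, never from a script. Its argument "commands" is a list of rows, each an object with "xyz": the shift along the tool's x, y, z in cm, a list of three; "twist": the turn, a rotation vector about the tool's x, y, z in rad, a list of three; "fingers": the opening, from 0 (shut) to 1 (fully open). In form: [{"xyz": [x, y, z], "twist": [rx, ry, rz], "fingers": fingers}, ...]. A call has 1 to 12 rows; each row is the pose to reach, as a shift and turn from the pose commanded when the call began, along the tool's axes at that moment; what a row does not reach only later rows make up. A row lasts 1/12 s, in which the tool goes at most 41.7 mm and 7.16 degrees, less where a joint would pass 70% of its speed; a pose out of reach is approached as far as the arm can. A call with a gripper value outside its range is refused whole. The fingers move at their own pace and stop on an object; "newtons" is the grip in N (left out, the last holds). Time passes only in rows, so rows that repeat a pose let the fingers close. It gives the time, the measured TCP pose, the force and the opening at its end, in the units of the state.
- state(): the state, without advancing time (a new reading comes with each control period).
- read_camera(name): name is "scene" or "side" or "wrist"; returns a dict with "frame" (400x640x3 uint8, red, green, blue), "z_map" (400x640 float32, m along the optical axis (not along the pixel's ray), 0 where there is no reading), "camera_matrix" (3x3 intrinsics, pixels), "distortion" ([k1, k2, p1, p2, k3] as OpenCV has them; the pictures are not rectified), "eye" and "rotation" of the camera in the world; the wrist camera has in their place "mount" (4x4, takes a point from camera to tool coordinates, whose origin is the TCP and whose axes are the flange's). Camera axes: x right, y up, looking along -z (the intrinsics and any distortion apply to the point x, -y, -z); pixel columns grow to the right and rows downward; lengths in m; the calibration is good to about 2 mm. A picture is of the moment at which its call begins: read the wrist's pose just before it.
- job_done(): hands the job in, once; it reports no verdict.
The state is a dict: "time_s": time; "q": joint angles; "qd": joint speeds; "joint_torque": joint torques, N m; "eef_pos": TCP position; "ee_rot": TCP orientation; "contact_force": force on the tool from outside, world axes, zero at the start; "ft_torque": the same for the moment, N m; "finger_gap": opening from 0.0 (shut) to 1.0 (fully open).
Only numpy, scipy, OpenCV 4.12 (cv2) and the standard library are available. Lean on these libraries where they do the work, as an engineer would, in place of code of your own. Each camera call takes 0.05 s, during which the arm holds its last target.

## Working session

There is one attempt and no reset: what is moved stays moved. The work goes in short steps, Python scripts to look and compute and a tool call to move; the robot and the scene stay as the last step left them, time stands still between calls to the robot, and variables do not carry over. Pictures are saved under pics/ and viewed, and the job is handed in when it is done.

Besides the shell and the picture viewer there is one more tool, called after "Request:" in YAML: its name, and indented under it one key for each argument. arm_command: Moves the arm, as the interface text tells. Its arguments: {"type":"object","properties":{"commands":{"type":"array"},"newtons":{"type":"number"}},"required":["commands"]}

```bash
ls; mkdir -p pics; python3 - <<'E'
from rig import *
import cv2,numpy as np
s=state();print({k:np.round(v,4).tolist() for k,v in s.items()})
for n in("scene","side","wrist"):
    c=read_camera(n);cv2.imwrite(f"pics/{n}0.png",c["frame"][:,:,::-1]);np.save(f"pics/{n}0.npy",c,allow_pickle=True)
    print(n,{k:np.round(v,4).tolist() for k,v in c.items() if k not in("frame","z_map")})
E
```

```text
pics
{'time_s': 0.0, 'q': [-0.119, 0.0534, 1.6143, -0.0, 1.476, -0.119], 'qd': [-0.0004, 0.0005, -0.0007, -0.0007, 0.0004, -0.0009], 'joint_torque': [0.0003, -39.367, -37.0176, -0.0002, 0.0069, -0.0], 'eef_pos': [0.6244, 0.0001, 0.238], 'ee_rot': [[-0.0, 1.0, -0.0021], [1.0, 0.0, 0.0002], [0.0002, -0.0021, -1.0]], 'contact_force': [-0.7915, -0.5048, -0.9577], 'ft_torque': [-0.0315, -0.0091, 0.0153], 'finger_gap': 0.9991}
scene {'camera_matrix': [[380.5719, 0.0, 322.2036], [0.0, 380.5719, 196.8427], [0.0, 0.0, 1.0]], 'distortion': [-0.017, 0.0, 0.0, 0.0, 0.0], 'eye': [1.1506, -0.2116, 0.7489], 'rotation': [[0.3809, -0.6916, 0.6137], [0.9246, 0.2773, -0.2614], [0.0106, 0.6669, 0.745]]}
side {'camera_matrix': [[450.9508, 0.0, 319.6349], [0.0, 450.9508, 192.7872], [0.0, 0.0, 1.0]], 'distortion': [-0.0433, 0.0, 0.0, 0.0, 0.0], 'eye': [0.286, 0.7331, 0.9745], 'rotation': [[-0.9313, 0.2912, -0.2187], [-0.3639, -0.7212, 0.5894], [0.0139, 0.6285, 0.7777]]}
wrist {'camera_matrix': [[341.3583, 0.0, 315.4249], [0.0, 341.3583, 201.621], [0.0, 0.0, 1.0]], 'distortion': [-0.0722, 0.0, 0.0, 0.0, 0.0], 'mount': [[0.0009, 0.9534, 0.3018, 0.0765], [1.0, -0.001, 0.0, -0.0], [0.0003, 0.3018, -0.9534, -0.1348], [0.0, 0.0, 0.0, 1.0]]}
```

View pics/scene0.png

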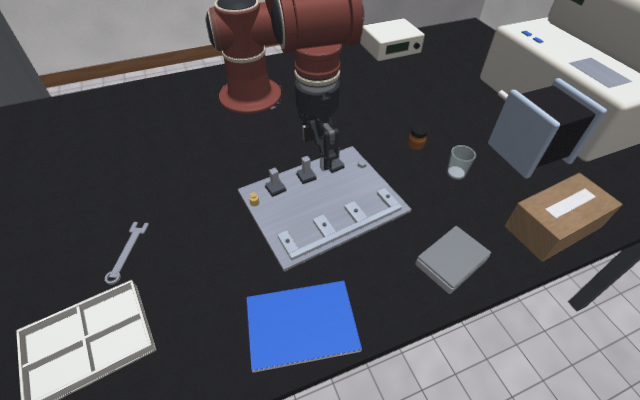

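View pics/side0.png

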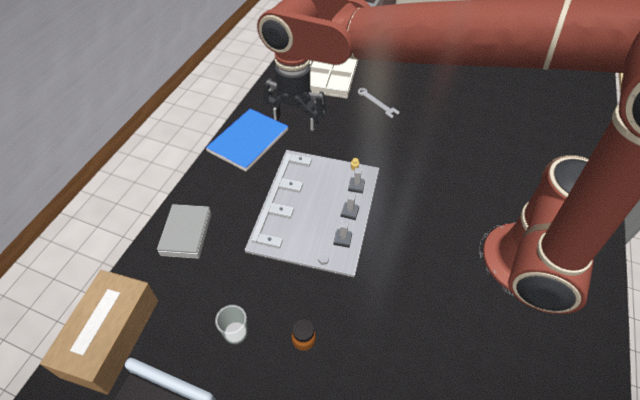

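View pics/wrist0.png

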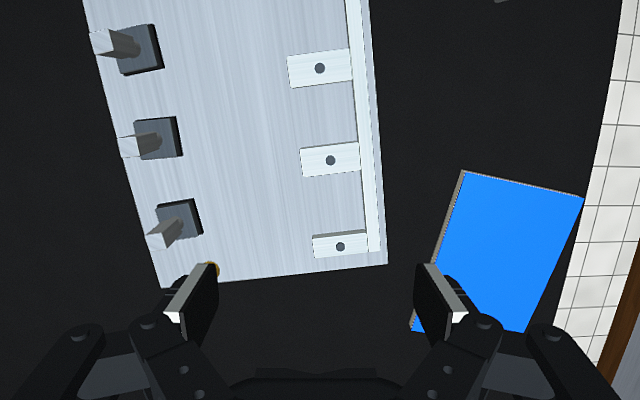

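```bash
cat > h.py <<'E'
import numpy as np,cv2
from rig import *
def load(p): return np.load(p,allow_pickle=True).item()
def pose(c,s=None):
    if 'mount' in c:
        M=c['mount'];R=s['ee_rot']@M[:3,:3] if not isinstance(s['ee_rot'],list) else np.array(s['ee_rot'])@np.array(M)[:3,:3]
        return np.array(s['eef_pos'])+np.array(s['ee_rot'])@np.array(M)[:3,3],R
    return np.array(c['eye']),np.array(c['rotation'])
def rays(c,px,s=None):
    e,R=pose(c,s);u=cv2.undistortPoints(np.array(px,float).reshape(-1,1,2),np.array(c['camera_matrix']),np.array(c['distortion'])).reshape(-1,2)
    d=np.c_[u[:,0],-u[:,1],-np.ones(len(u))]@R.T
    return e,d
def onplane(c,px,z,s=None):
    e,d=rays(c,px,s);return e+d*((z-e[2])/d[:,2])[:,None]
def tri(e1,d1,e2,d2):
    A=np.c_[d1,-d2];t=np.linalg.lstsq(A,e2-e1,rcond=None)[0];p=e1+d1*t[0];q=e2+d2*t[1];return (p+q)/2,np.linalg.norm(p-q)
E
python3 - <<'E'
from h import *
for n,seed in(("side",(310,215)),("scene",(320,200))):
    c=load(f"pics/{n}0.npy");g=cv2.cvtColor(c['frame'],cv2.COLOR_RGB2HSV)
    m=((g[...,2]>110)&(g[...,1]<60)).astype(np.uint8)*255
    m=cv2.morphologyEx(m,cv2.MORPH_OPEN,np.ones((3,3)))
    k,l=cv2.connectedComponents(m);b=(l==l[seed[1],seed[0]]).astype(np.uint8)
    ct=max(cv2.findContours(b,0,1)[0],key=cv2.contourArea)
    h=cv2.convexHull(ct);print(n,cv2.contourArea(h),cv2.approxPolyDP(h,6,True).reshape(-1,2).tolist())
    v=c['frame'].copy()[:,:,::-1].copy();cv2.drawContours(v,[h],-1,(0,0,255),1)
    x,y,w,hh=cv2.boundingRect(ct);v=v[y-10:y+hh+10,x-10:x+w+10];cv2.imwrite(f"pics/{n}_p.png",cv2.resize(v,None,fx=3.2,fy=3.2))
    P=cv2.approxPolyDP(h,6,True).reshape(-1,2);print(np.round(onplane(c,P,.012),4).tolist())
for i in range(1): print(state()['contact_force'])
E
```

```text
side 11574.0 [[286, 150], [378, 167], [353, 276], [245, 251]]
[[0.7087, -0.1113, 0.012], [0.4352, -0.1487, 0.012], [0.3893, 0.2123, 0.012], [0.6608, 0.246, 0.012]]
scene 11547.5 [[410, 208], [283, 268], [239, 188], [353, 147]]
[[0.662, 0.2397, 0.012], [0.7077, -0.115, 0.012], [0.4326, -0.1456, 0.012], [0.3951, 0.2064, 0.012]]
[-0.92969245  0.31518215  0.32608653]
```

Request:
arm_command:
  commands:
    - {"xyz": [0, -4, -4], "twist": [0, 0, 0], "fingers": 1}
    - {"xyz": [2, -8, -8], "twist": [0, 0, 0], "fingers": 0.6}
    - {"xyz": [4, -8, -12], "twist": [0, 0, 0], "fingers": 0.6}
    - {"xyz": [8, -8, -14], "twist": [0, 0, 0], "fingers": 0.6}
    - {"xyz": [8, -8, -14], "twist": [0, 0, 0], "fingers": 0.6}
    - {"xyz": [8, -8, -14], "twist": [0, 0, 0], "fingers": 0.6}

```text
time_s: 0.65
eef_pos: [0.5455, 0.083, 0.3857]
ee_rot: [[-0.004, 1.0, 0.01], [1.0, 0.004, 0.002], [0.002, 0.01, -1.0]]
contact_force: [0.2, -0.3, 1.1]
finger_gap: 0.601
```

```bash
python3 - <<'E'
from h import *
s=state();c=read_camera("wrist");np.save("pics/w1.npy",{**c,**s},allow_pickle=True)
cv2.imwrite("pics/w1.png",c["frame"][:,:,::-1]);print(s['eef_pos'],s['contact_force'],s['time_s'])
E
```

```text
[0.54549146 0.08298585 0.38572498] [ 0.24934886 -0.25326724  1.10224933] 0.65
```

View pics/w1.png

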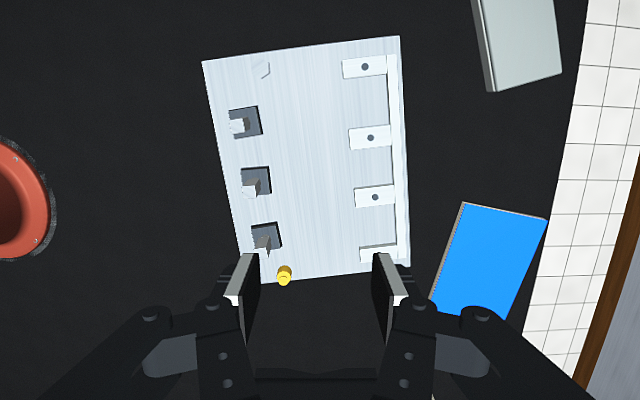

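View pics/side_p.png

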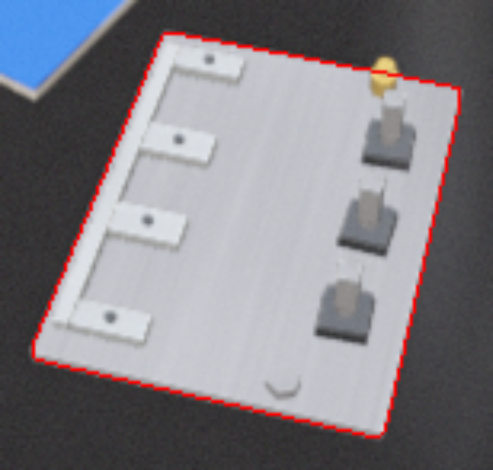

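```bash
python3 - <<'E'
from h import *
c=load("pics/w1.npy");f=c['frame'][:,:,::-1]
cv2.imwrite("pics/w1z.png",cv2.resize(f[95:265,190:300],None,fx=5,fy=3.5*5/5*1.0*1.0 if 0 else 3.5,interpolation=0)[:600])
cv2.imwrite("pics/w1z.png",cv2.resize(f[95:265,190:420],None,fx=3.4,fy=3.4,interpolation=0))
E
```

```text
(no output)
```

View pics/w1z.png

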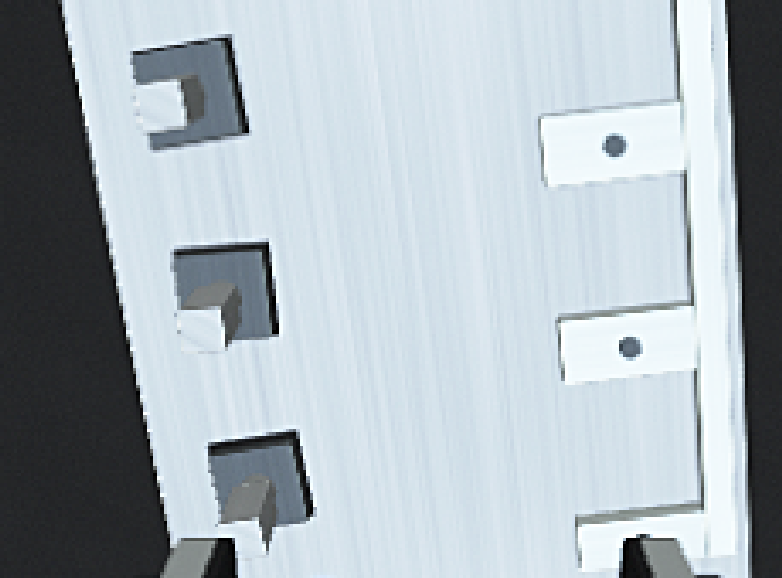

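```bash
cat >> h.py <<'E'
def platecorners(c,seed):
    g=cv2.cvtColor(c['frame'],cv2.COLOR_RGB2HSV)
    m=((g[...,2]>110)&(g[...,1]<60)).astype(np.uint8)*255
    m=cv2.morphologyEx(m,cv2.MORPH_OPEN,np.ones((3,3)))
    k,l=cv2.connectedComponents(m);b=(l==l[seed[1],seed[0]]).astype(np.uint8)
    ct=max(cv2.findContours(b,0,1)[0],key=cv2.contourArea)
    h=cv2.convexHull(ct);return cv2.approxPolyDP(h,6,True).reshape(-1,2)
def bases(c,poly,s,z,lo=60,hi=150):
    g=cv2.cvtColor(c['frame'],cv2.COLOR_RGB2HSV)
    pm=np.zeros(g.shape[:2],np.uint8);cv2.fillConvexPoly(pm,poly.astype(np.int32),1)
    m=((g[...,2]>lo)&(g[...,2]<hi)&(g[...,1]>25)&(g[...,0]>85)&(g[...,0]<130)&(pm>0)).astype(np.uint8)
    m=cv2.morphologyEx(m,cv2.MORPH_OPEN,np.ones((2,2)))
    k,l,st,ce=cv2.connectedComponentsWithStats(m);out=[]
    for i in range(1,k):
        if st[i,4]>150:
            ct=np.argwhere(l==i)[:,::-1]
            P=onplane(c,ct,z,s)[:,:2];r=cv2.minAreaRect((P*1000).astype(np.float32))
            out.append((np.round(r[0],1).tolist(),np.round(r[1],1).tolist(),round(r[2],1),ce[i].round(1).tolist(),int(st[i,4])))
    return out
E
python3 - <<'E'
from h import *
w=load("pics/w1.npy");sd=load("pics/side0.npy");sc=load("pics/scene0.npy")
pw=platecorners(w,(320,150));print(pw.tolist(),onplane(w,pw,.012,w).round(4).tolist())
i,j=0,0
e1,d1=rays(w,[[203,62],[400,36],[409.5,267]],w);e2,d2=rays(sd,[[353.5,275],[245.5,250.5],[286,150.5]])
e3,d3=rays(sc,[[410,208],[283,268]])
for a in range(3): print("corner wrist/side",tri(e1,d1[a],e2,d2[a]))
print("wrist/scene",tri(e1,d1[1],e3,d3[0]),tri(e1,d1[2],e3,d3[1]))
for b in bases(w,pw,w,.028): print(b)
z=w['z_map'];print(z[150,310])
E
```

```text
[[398, 35], [407, 296], [398, 305], [233, 305], [224, 296], [202, 61]] [[0.6625, 0.2411, 0.012], [0.7092, -0.1724, 0.012], [0.695, -0.1906, 0.012], [0.4065, -0.1901, 0.012], [0.3923, -0.172, 0.012], [0.389, 0.206, 0.012]]
corner wrist/side (array([0.3891161 , 0.20551808, 0.00593915]), np.float64(0.0014039530792524383))
corner wrist/side (array([0.66528392, 0.24055926, 0.00440123]), np.float64(0.0037738140713331762))
corner wrist/side (array([ 0.71492364, -0.12542927, -0.00612603]), np.float64(0.0018624420872346292))
wrist/scene (array([0.66422806, 0.23860905, 0.01506829]), np.float64(0.0016293602130871634)) (array([ 0.708008  , -0.11524453,  0.01278497]), np.float64(0.0004241235480391821))
([449.6, 120.8], [39.4, 40.7], 9.2, [247.7, 121.9], 527)
([460.8, 33.3], [38.9, 39.7], 4.5, [258.2, 179.4], 406)
([472.8, -57.7], [38.8, 39.3], 10.0, [267.5, 236.0], 346)
0.50946856
```

```bash
python3 - <<'E'
from h import *
s=state();print(s['time_s'],s['eef_pos'],s['qd'].round(3) if hasattr(s['qd'],'round') else s['qd'],np.array(s['ee_rot']).round(4).tolist())
w=load("pics/w1.npy");print(onplane(w,[[409.5,267]],.012,w))
E
```

```text
0.7 [0.54536141 0.08141129 0.38254506] [-0.037  0.037  0.065 -0.018 -0.014 -0.011] [[-0.0029, 1.0, 0.0057], [1.0, 0.0029, 0.0], [0.0, 0.0057, -1.0]]
[[ 0.70815696 -0.1158631   0.012     ]]
```

Request:
arm_command:
  commands:
    - {"xyz": [0, 0, 0], "twist": [0, 0, 0], "fingers": 0.55}
    - {"xyz": [0, 0, 0], "twist": [0, 0, 0], "fingers": 0.55}
    - {"xyz": [0, 0, 0], "twist": [0, 0, 0], "fingers": 0.55}
  newtons: 25

```text
time_s: 0.95
eef_pos: [0.5447, 0.0791, 0.3768]
ee_rot: [[0.001, 1.0, -0.004], [1.0, -0.001, -0.0], [-0.0, -0.004, -1.0]]
contact_force: [-0.2, 0.4, -0.4]
finger_gap: 0.551
```

Request:
arm_command:
  commands:
    - {"xyz": [1, -3, 3], "twist": [0, 0, -0.05], "fingers": 0.55}
    - {"xyz": [2, -6, 6], "twist": [0, 0, -0.1], "fingers": 0.55}
    - {"xyz": [3, -9, 9], "twist": [0, 0, -0.15], "fingers": 0.55}
    - {"xyz": [4.1, -9.5, 12], "twist": [0, 0, -0.15], "fingers": 0.55}
    - {"xyz": [4.1, -9.5, 15], "twist": [0, 0, -0.15], "fingers": 0.55}
    - {"xyz": [4.1, -9.5, 18], "twist": [0, 0, -0.15], "fingers": 0.55}
    - {"xyz": [4.1, -9.5, 20], "twist": [0, 0, -0.15], "fingers": 0.55}
    - {"xyz": [4.1, -9.5, 20], "twist": [0, 0, -0.15], "fingers": 0.55}
    - {"xyz": [4.1, -9.5, 20], "twist": [0, 0, -0.15], "fingers": 0.55}
    - {"xyz": [4.1, -9.5, 20], "twist": [0, 0, -0.15], "fingers": 0.55}

```text
time_s: 1.78
eef_pos: [0.4507, 0.1207, 0.1803]
ee_rot: [[-0.149, 0.989, 0.001], [0.989, 0.149, 0.0], [-0.0, 0.001, -1.0]]
contact_force: [0.7, -0.1, 0.5]
finger_gap: 0.552
```

```bash
python3 - <<'E'
from h import *
s=state();c=read_camera("wrist");np.save("pics/w2.npy",{**c,**s},allow_pickle=True)
cv2.imwrite("pics/w2.png",c["frame"][:,:,::-1]);print(s['eef_pos'],s['contact_force'],s['time_s'],np.array(s['ee_rot']).round(3).tolist())
E
```

```text
[0.45071513 0.12065135 0.18033915] [ 0.74141594 -0.13664168  0.49503011] 1.7833 [[-0.149, 0.989, 0.001], [0.989, 0.149, 0.0], [-0.0, 0.001, -1.0]]
```

View pics/w2.png

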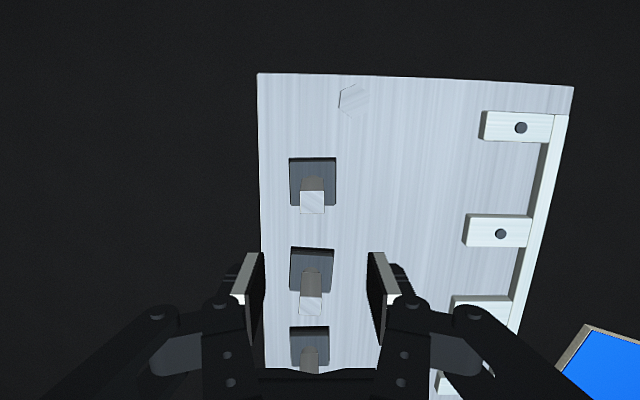

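```bash
python3 - <<'E'
from h import *
w=load("pics/w2.npy")
poly=np.array([[260,75],[570,90],[520,330],[400,330],[330,360],[265,360]])
for b in bases(w,poly,w,.028,50,150): print(b)
# shank tops (z=.08) and plate corners
print(onplane(w,[[300,190.5],[325,190.5],[325,214],[300,214]],.08,w).round(4).tolist())
print('corners',onplane(w,[[257.5,73],[574,86.5]],.012,w).round(4).tolist())
print('back rail inner face top pts', onplane(w,[[552,115],[517,300]],.026,w).round(4).tolist())
E
```

```text
([448.3, 121.5], [39.9, 39.5], 8.6, [313.7, 179.8], 1318)
([459.9, 34.9], [40.8, 40.7], 4.5, [311.9, 270.6], 1102)
([471.4, -51.9], [41.0, 35.1], 9.5, [310.9, 346.6], 802)
[[0.4382, 0.1293, 0.08], [0.4559, 0.1319, 0.08], [0.4587, 0.1143, 0.08], [0.4406, 0.1116, 0.08]]
corners [[0.3885, 0.2064, 0.012], [0.6644, 0.2415, 0.012]]
back rail inner face top pts [[0.6418, 0.213, 0.026], [0.6711, 0.0327, 0.026]]
```

```bash
python3 - <<'E'
from h import *
a=load("pics/w1.npy");b=load("pics/w2.npy");s=load("pics/side0.npy")
e1,d1=rays(a,[[229.1,119.1],[190+231/3.4,95+38/3.4],[190+541/3.4,95+117/3.4]],a);e2,d2=rays(b,[[300,190.5],[336,158],[486,112]],b)
for i in range(3): print(tri(e1,d1[i],e2,d2[i]))
E
```

```text
(array([0.43848503, 0.1294679 , 0.07959727]), np.float64(0.0008221561998459207))
(array([0.46565802, 0.14388471, 0.0101081 ]), np.float64(0.0011063935343436438))
(array([0.57736245, 0.16035916, 0.07091715]), np.float64(0.09231186399040243))
```

Request:
arm_command:
  commands:
    - {"xyz": [0, -0.1, 2], "twist": [0, 0, 0], "fingers": 0.55}
    - {"xyz": [0, -0.1, 5], "twist": [0, 0, 0], "fingers": 0.55}
    - {"xyz": [0.1, -0.1, 8], "twist": [0, 0, 0], "fingers": 0.55}
    - {"xyz": [0.1, -0.1, 10.5], "twist": [0, 0, 0], "fingers": 0.55}
    - {"xyz": [0.1, -0.1, 12], "twist": [0, 0, 0], "fingers": 0.55}
    - {"xyz": [0.1, -0.1, 12.8], "twist": [0, 0, 0], "fingers": 0.55}
    - {"xyz": [0.1, -0.1, 13.2], "twist": [0, 0, 0], "fingers": 0.55}
    - {"xyz": [0.1, -0.1, 13.2], "twist": [0, 0, 0], "fingers": 0.55}
    - {"xyz": [0.1, -0.1, 13.2], "twist": [0, 0, 0], "fingers": 0.55}

```text
time_s: 2.58
eef_pos: [0.4503, 0.122, 0.049]
ee_rot: [[-0.149, 0.989, 0.003], [0.989, 0.149, 0.0], [-0.0, 0.003, -1.0]]
contact_force: [0.5, -0.2, -0.2]
finger_gap: 0.553
```

Request:
arm_command:
  commands:
    - {"xyz": [0, 0, 0], "twist": [0, 0, 0], "fingers": 0.3}
    - {"xyz": [0, 0, 0], "twist": [0, 0, 0], "fingers": 0.25}
    - {"xyz": [0, 0, 0], "twist": [0, 0, 0], "fingers": 0.0}
    - {"xyz": [0, 0, 0], "twist": [0, 0, 0], "fingers": 0.0}
    - {"xyz": [0, 0, 0], "twist": [0, 0, 0], "fingers": 0.0}
    - {"xyz": [0, 0, 0], "twist": [0, 0, 0], "fingers": 0.0}
    - {"xyz": [0, 0, 0], "twist": [0, 0, 0], "fingers": 0.0}
  newtons: 30

```text
time_s: 3.17
eef_pos: [0.4496, 0.1219, 0.0481]
ee_rot: [[-0.149, 0.989, 0.002], [0.989, 0.149, 0.0], [-0.0, 0.002, -1.0]]
contact_force: [-0.5, -0.1, 4.9]
finger_gap: 0.208
```

Request:
arm_command:
  commands:
    - {"xyz": [0, 0.2, 0], "twist": [0, 0, 0], "fingers": 0}
    - {"xyz": [0, 0.6, 0], "twist": [0, 0, 0], "fingers": 0}
    - {"xyz": [0, 1.0, 0], "twist": [0, 0, 0], "fingers": 0}
    - {"xyz": [0, 1.4, 0], "twist": [0, 0, 0], "fingers": 0}

```text
time_s: 3.5
eef_pos: [0.4618, 0.1239, 0.0476]
ee_rot: [[-0.15, 0.989, -0.003], [0.989, 0.15, -0.001], [-0.0, -0.003, -1.0]]
contact_force: [-5.6, -1.1, 9.9]
finger_gap: 0.203
```

Request:
arm_command:
  commands:
    - {"xyz": [0, 0.4, 0], "twist": [0, 0, 0], "fingers": 0}

```text
time_s: 3.58
eef_pos: [0.4658, 0.1244, 0.0476]
ee_rot: [[-0.15, 0.989, -0.003], [0.989, 0.15, -0.001], [-0.0, -0.003, -1.0]]
contact_force: [-6.4, -1.0, 10.0]
finger_gap: 0.21
```

Request:
arm_command:
  commands:
    - {"xyz": [0, 0.4, 0], "twist": [0, 0, 0], "fingers": 0}

```text
time_s: 3.67
eef_pos: [0.4698, 0.1251, 0.0476]
ee_rot: [[-0.15, 0.989, -0.003], [0.989, 0.15, -0.001], [-0.0, -0.003, -1.0]]
contact_force: [-6.8, -1.5, 9.3]
finger_gap: 0.207
```

Request:
arm_command:
  commands:
    - {"xyz": [0, 0.4, 0], "twist": [0, 0, 0], "fingers": 0}

```text
time_s: 3.75
eef_pos: [0.4737, 0.1256, 0.0476]
ee_rot: [[-0.15, 0.989, -0.003], [0.989, 0.15, -0.001], [-0.0, -0.004, -1.0]]
contact_force: [-5.7, -1.0, 9.7]
finger_gap: 0.207
```

Request:
arm_command:
  commands:
    - {"xyz": [0, 0.4, 0], "twist": [0, 0, 0], "fingers": 0}

```text
time_s: 3.83
eef_pos: [0.4777, 0.1262, 0.0476]
ee_rot: [[-0.15, 0.989, -0.003], [0.989, 0.15, -0.001], [-0.0, -0.003, -1.0]]
contact_force: [-6.2, -0.3, 8.9]
finger_gap: 0.204
```

Request:
arm_command:
  commands:
    - {"xyz": [-0.4, 0.4, -0.05], "twist": [0, 0, 0], "fingers": 0}
    - {"xyz": [-1.2, 1.0, -0.05], "twist": [0, 0, 0.01], "fingers": 0}
    - {"xyz": [-2.1, 1.6, -0.05], "twist": [0, 0, 0.02], "fingers": 0}
    - {"xyz": [-3, 2.3, -0.05], "twist": [0, 0, 0.025], "fingers": 0}
    - {"xyz": [-3.9, 3, -0.05], "twist": [0, 0, 0.025], "fingers": 0}
    - {"xyz": [-4.8, 3.7, -0.05], "twist": [0, 0, 0.025], "fingers": 0}
    - {"xyz": [-5.7, 4.4, -0.05], "twist": [0, 0, 0.025], "fingers": 0}
    - {"xyz": [-6.6, 5.1, -0.05], "twist": [0, 0, 0.025], "fingers": 0}
    - {"xyz": [-7.5, 5.8, -0.05], "twist": [0, 0, 0.025], "fingers": 0}
    - {"xyz": [-8.2, 6.3, -0.05], "twist": [0, 0, 0.025], "fingers": 0}
    - {"xyz": [-8.8, 6.7, -0.05], "twist": [0, 0, 0.025], "fingers": 0}
    - {"xyz": [-9, 6.9, -0.05], "twist": [0, 0, 0.025], "fingers": 0}

```text
time_s: 4.83
eef_pos: [0.5603, 0.0477, 0.048]
ee_rot: [[-0.124, 0.992, -0.001], [0.992, 0.124, 0.001], [0.001, -0.001, -1.0]]
contact_force: [-4.1, 3.4, 6.2]
finger_gap: 0.206
```

Request:
arm_command:
  commands:
    - {"xyz": [0, 0, 0], "twist": [0, 0, 0], "fingers": 0}
    - {"xyz": [0, 0, 0], "twist": [0, 0, 0], "fingers": 0}

```text
time_s: 5.0
eef_pos: [0.5604, 0.0476, 0.0481]
ee_rot: [[-0.124, 0.992, -0.0], [0.992, 0.124, 0.0], [0.0, 0.0, -1.0]]
contact_force: [-1.5, -0.3, 4.8]
finger_gap: 0.204
```

```bash
python3 - <<'E'
from h import *
s=state();c=read_camera("wrist");np.save("pics/w3.npy",{**c,**s},allow_pickle=True)
cv2.imwrite("pics/w3.png",c["frame"][:,:,::-1]);print(s['eef_pos'],s['contact_force'],s['time_s'],np.array(s['ee_rot']).round(3).tolist())
E
```

```text
[0.5604339  0.04758555 0.04813598] [-1.48423131 -0.34317589  4.81993756] 5.0 [[-0.124, 0.992, -0.0], [0.992, 0.124, 0.0], [0.0, 0.0, -1.0]]
```

View pics/w3.png

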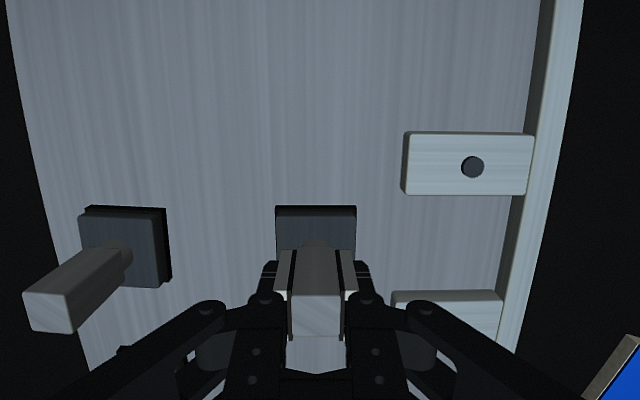

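Request:
arm_command:
  commands:
    - {"xyz": [0, -0.3, 0], "twist": [0, 0, 0], "fingers": 0}
    - {"xyz": [0, -0.6, 0], "twist": [0, 0, 0], "fingers": 0}
    - {"xyz": [0, -0.9, 0], "twist": [0, 0, 0], "fingers": 0}

```text
time_s: 5.3
eef_pos: [0.5519, 0.0465, 0.0483]
ee_rot: [[-0.125, 0.992, 0.002], [0.992, 0.125, -0.0], [-0.0, 0.002, -1.0]]
contact_force: [2.5, -0.1, 4.6]
finger_gap: 0.208
```

Request:
arm_command:
  commands:
    - {"xyz": [0, -0.3, 0], "twist": [0, 0, 0], "fingers": 0}

```text
time_s: 5.38
eef_pos: [0.5487, 0.0461, 0.0483]
ee_rot: [[-0.125, 0.992, 0.002], [0.992, 0.125, -0.0], [-0.0, 0.002, -1.0]]
contact_force: [3.3, 0.4, 3.6]
finger_gap: 0.205
```

Request:
arm_command:
  commands:
    - {"xyz": [0, -0.3, 0], "twist": [0, 0, 0], "fingers": 0}

```text
time_s: 5.47
eef_pos: [0.5456, 0.0457, 0.0483]
ee_rot: [[-0.125, 0.992, 0.002], [0.992, 0.125, -0.0], [-0.0, 0.002, -1.0]]
contact_force: [3.2, 0.4, 4.4]
finger_gap: 0.202
```

Request:
arm_command:
  commands:
    - {"xyz": [0, 0.3, 0], "twist": [0, 0, 0], "fingers": 0}
    - {"xyz": [0, 0.6, 0], "twist": [0, 0, 0], "fingers": 0}
    - {"xyz": [0, 0.9, 0], "twist": [0, 0, 0], "fingers": 0}

```text
time_s: 5.72
eef_pos: [0.5517, 0.0467, 0.0475]
ee_rot: [[-0.125, 0.992, -0.007], [0.992, 0.125, -0.001], [0.0, -0.007, -1.0]]
contact_force: [-5.5, -0.9, 10.6]
finger_gap: 0.206
```

Request:
arm_command:
  commands:
    - {"xyz": [0, 0.3, 0], "twist": [0, 0, 0], "fingers": 0}

```text
time_s: 5.8
eef_pos: [0.5548, 0.0471, 0.0475]
ee_rot: [[-0.125, 0.992, -0.007], [0.992, 0.125, -0.001], [0.0, -0.007, -1.0]]
contact_force: [-6.9, -0.3, 10.3]
finger_gap: 0.21
```

Request:
arm_command:
  commands:
    - {"xyz": [0, 0.3, 0], "twist": [0, 0, 0], "fingers": 0}

```text
time_s: 5.88
eef_pos: [0.5577, 0.0475, 0.0475]
ee_rot: [[-0.125, 0.992, -0.007], [0.992, 0.125, -0.001], [0.0, -0.007, -1.0]]
contact_force: [-6.8, -0.6, 9.9]
finger_gap: 0.205
```

```bash
python3 - <<'E'
from h import *
C=np.array([.549,.0465]);t=.125;R=np.array([[np.cos(t),-np.sin(t)],[np.sin(t),np.cos(t)]])
w=load("pics/w3.npy")
p=onplane(w,[[408,132],[404,193],[394,291],[535,133],[505,290],[582,10],[540,200]],.026,w)[:,:2]
print(((p-C)@R*1000).round(1))
p=onplane(w,[[555,0],[540,135],[527,195]],.026,w)[:,:2];print(((p-C)@R*1000).round(1))
w=load("pics/w1.npy")
p=onplane(w,[[190+541/3.4,95+117/3.4],[190+548/3.4,95+185/3.4],[190+558/3.4,95+318/3.4],[190+565/3.4,95+382/3.4]],.026,w)[:,:2];print(((p-C)@R*1000).round(1))
E
```

```text
[[ 53.6  59.8]
 [ 53.9  30.8]
 [ 53.1 -23.3]
 [114.3  60.3]
 [114.1 -23.7]
 [128.2 114.7]
 [123.2  27.4]]
[[114.7 117.8]
 [116.9  59.4]
 [115.8  30. ]]
[[ 55.7  59. ]
 [ 56.   30. ]
 [ 55.1 -29.3]
 [ 55.7 -59.4]]
```

Request:
arm_command:
  commands:
    - {"xyz": [0, 0.5, -0.03], "twist": [0, 0, 0], "fingers": 0}
    - {"xyz": [0, 1.3, -0.03], "twist": [0, 0, 0], "fingers": 0}
    - {"xyz": [0, 2.2, -0.03], "twist": [0, 0, 0], "fingers": 0}
    - {"xyz": [0, 3.1, -0.03], "twist": [0, 0, 0], "fingers": 0}
    - {"xyz": [0, 4, -0.03], "twist": [0, 0, 0], "fingers": 0}
    - {"xyz": [0, 4.9, -0.03], "twist": [0, 0, 0], "fingers": 0}
    - {"xyz": [0, 5.7, -0.03], "twist": [0, 0, 0], "fingers": 0}
    - {"xyz": [0, 6.4, -0.03], "twist": [0, 0, 0], "fingers": 0}
    - {"xyz": [0, 7.0, -0.03], "twist": [0, 0, 0], "fingers": 0}
    - {"xyz": [0, 7.4, -0.03], "twist": [0, 0, 0], "fingers": 0}
    - {"xyz": [0, 7.7, -0.03], "twist": [0, 0, 0], "fingers": 0}
    - {"xyz": [0, 7.9, -0.03], "twist": [0, 0, 0], "fingers": 0}

```text
time_s: 6.88
eef_pos: [0.6364, 0.0573, 0.0477]
ee_rot: [[-0.125, 0.992, -0.007], [0.992, 0.125, -0.001], [0.0, -0.007, -1.0]]
contact_force: [-5.9, -0.7, 9.4]
finger_gap: 0.203
```

Request:
arm_command:
  commands:
    - {"xyz": [0, 0.1, 0], "twist": [0, 0, 0], "fingers": 0}

```text
time_s: 6.97
eef_pos: [0.6373, 0.0575, 0.0477]
ee_rot: [[-0.125, 0.992, -0.007], [0.992, 0.125, -0.001], [0.0, -0.007, -1.0]]
contact_force: [-6.8, -0.4, 8.9]
finger_gap: 0.206
```

Request:
arm_command:
  commands:
    - {"xyz": [0, 0.1, 0], "twist": [0, 0, 0], "fingers": 0}

```text
time_s: 7.05
eef_pos: [0.6381, 0.0576, 0.0477]
ee_rot: [[-0.125, 0.992, -0.007], [0.992, 0.125, -0.001], [0.0, -0.007, -1.0]]
contact_force: [-5.1, -0.6, 8.8]
finger_gap: 0.205
```

Request:
arm_command:
  commands:
    - {"xyz": [0, 0.1, 0], "twist": [0, 0, 0], "fingers": 0}

```text
time_s: 7.13
eef_pos: [0.6391, 0.0577, 0.0477]
ee_rot: [[-0.125, 0.992, -0.007], [0.992, 0.125, -0.001], [0.0, -0.007, -1.0]]
contact_force: [-5.7, -0.7, 9.0]
finger_gap: 0.202
```

Request:
arm_command:
  commands:
    - {"xyz": [0, 0.1, 0], "twist": [0, 0, 0], "fingers": 0}
    - {"xyz": [0, 0.2, 0], "twist": [0, 0, 0], "fingers": 0}

```text
time_s: 7.3
eef_pos: [0.641, 0.0579, 0.0477]
ee_rot: [[-0.125, 0.992, -0.007], [0.992, 0.125, -0.001], [0.0, -0.007, -1.0]]
contact_force: [-4.9, -1.3, 9.2]
finger_gap: 0.206
```

Request:
arm_command:
  commands:
    - {"xyz": [0, 0.1, 0], "twist": [0, 0, 0], "fingers": 0}

```text
time_s: 7.38
eef_pos: [0.642, 0.058, 0.0477]
ee_rot: [[-0.125, 0.992, -0.007], [0.992, 0.125, -0.001], [0.0, -0.007, -1.0]]
contact_force: [-5.9, -0.4, 8.3]
finger_gap: 0.205
```

Request:
arm_command:
  commands:
    - {"xyz": [0, 0.05, 0], "twist": [0, 0, 0], "fingers": 0}

```text
time_s: 7.47
eef_pos: [0.6426, 0.0581, 0.0478]
ee_rot: [[-0.125, 0.992, -0.007], [0.992, 0.125, -0.001], [0.0, -0.007, -1.0]]
contact_force: [-5.3, -1.3, 8.8]
finger_gap: 0.207
```

Request:
arm_command:
  commands:
    - {"xyz": [0, 0.05, 0], "twist": [0, 0, 0], "fingers": 0}

```text
time_s: 7.55
eef_pos: [0.643, 0.0582, 0.0477]
ee_rot: [[-0.125, 0.992, -0.007], [0.992, 0.125, -0.001], [0.0, -0.007, -1.0]]
contact_force: [-4.7, -1.1, 8.7]
finger_gap: 0.206
```

Request:
arm_command:
  commands:
    - {"xyz": [0, 0.05, 0], "twist": [0, 0, 0], "fingers": 0}

```text
time_s: 7.63
eef_pos: [0.6432, 0.0582, 0.0477]
ee_rot: [[-0.125, 0.992, -0.008], [0.992, 0.125, -0.001], [0.0, -0.008, -1.0]]
contact_force: [-7.5, -0.4, 9.4]
finger_gap: 0.207
```

Request:
arm_command:
  commands:
    - {"xyz": [0, 0.05, 0], "twist": [0, 0, 0], "fingers": 0}

```text
time_s: 7.72
eef_pos: [0.6433, 0.0582, 0.0476]
ee_rot: [[-0.125, 0.992, -0.009], [0.992, 0.125, -0.001], [0.0, -0.009, -1.0]]
contact_force: [-8.0, -0.6, 10.6]
finger_gap: 0.207
```

Request:
arm_command:
  commands:
    - {"xyz": [0, 0.05, 0], "twist": [0, 0, 0], "fingers": 0}

```text
time_s: 7.8
eef_pos: [0.6434, 0.0582, 0.0475]
ee_rot: [[-0.125, 0.992, -0.01], [0.992, 0.125, -0.001], [0.0, -0.01, -1.0]]
contact_force: [-10.1, -2.1, 10.2]
finger_gap: 0.208
```

Request:
arm_command:
  commands:
    - {"xyz": [0, 0.05, 0], "twist": [0, 0, 0], "fingers": 0}

```text
time_s: 7.88
eef_pos: [0.6434, 0.0582, 0.0474]
ee_rot: [[-0.125, 0.992, -0.011], [0.992, 0.125, -0.001], [0.0, -0.011, -1.0]]
contact_force: [-10.3, -1.9, 11.4]
finger_gap: 0.205
```

Request:
arm_command:
  commands:
    - {"xyz": [0, 0, -0.03], "twist": [0, 0, 0], "fingers": 0}
    - {"xyz": [0, 0, -0.06], "twist": [0, 0, 0], "fingers": 0}
    - {"xyz": [0, 0, -0.06], "twist": [0, 0, 0], "fingers": 0.3}
    - {"xyz": [0, 0, -0.06], "twist": [0, 0, 0], "fingers": 0.5}
    - {"xyz": [0, 0, -0.06], "twist": [0, 0, 0], "fingers": 0.55}
    - {"xyz": [0, 0, -0.06], "twist": [0, 0, 0], "fingers": 0.55}
    - {"xyz": [0, 0, -1], "twist": [0, 0, 0], "fingers": 0.55}
    - {"xyz": [0, 0, -3], "twist": [0, 0, 0], "fingers": 0.55}
    - {"xyz": [0, 0, -6], "twist": [0, 0, 0], "fingers": 0.55}
    - {"xyz": [0, 0, -9], "twist": [0, 0, 0], "fingers": 0.55}
    - {"xyz": [0, -2, -11], "twist": [0, 0, 0], "fingers": 0.55}
    - {"xyz": [0, -5, -11.5], "twist": [0, 0, 0], "fingers": 0.55}

```text
time_s: 8.88
eef_pos: [0.6016, 0.0523, 0.1697]
ee_rot: [[-0.125, 0.992, 0.01], [0.992, 0.125, -0.0], [-0.002, 0.01, -1.0]]
contact_force: [-0.2, -0.6, 1.0]
finger_gap: 0.552
```

Request:
arm_command:
  commands:
    - {"xyz": [0, 0, 0], "twist": [0, 0, 0], "fingers": 0.55}
    - {"xyz": [0, 0, 0], "twist": [0, 0, 0], "fingers": 0.55}
    - {"xyz": [0, 0, 0], "twist": [0, 0, 0], "fingers": 0.55}

```text
time_s: 9.13
eef_pos: [0.5981, 0.0524, 0.1633]
ee_rot: [[-0.125, 0.992, 0.001], [0.992, 0.125, 0.0], [-0.0, 0.001, -1.0]]
contact_force: [0.2, 0.8, -0.7]
finger_gap: 0.545
```

```bash
python3 - <<'E'
from h import *
s=state();c=read_camera("wrist");np.save("pics/w4.npy",{**c,**s},allow_pickle=True)
cv2.imwrite("pics/w4.png",c["frame"][:,:,::-1]);print(s['eef_pos'],s['contact_force'],s['time_s'],np.array(s['ee_rot']).round(3).tolist())
E
```

```text
[0.59813609 0.0523939  0.16330495] [ 0.18512957  0.80621616 -0.70748257] 9.1333 [[-0.125, 0.992, 0.001], [0.992, 0.125, 0.0], [-0.0, 0.001, -1.0]]
```

View pics/w4.png

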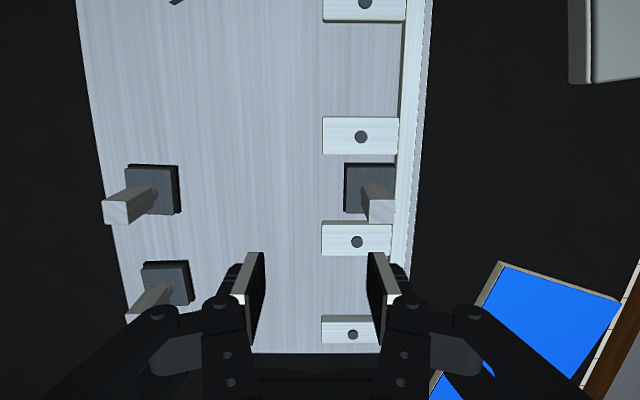

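```bash
python3 - <<'E'
from h import *
w=load("pics/w4.npy")
poly=np.array([[80,5],[430,5],[410,360],[135,320]])
for b in bases(w,poly,w,.028,45,150): print(b)
cv2.imwrite("pics/w4z.png",cv2.resize(w['frame'][150:230,330:430,::-1],None,fx=7,fy=7,interpolation=0))
E
```

```text
([460.6, 33.9], [39.5, 40.5], 5.2, [154.5, 188.1], 1343)
([643.4, 57.9], [39.5, 39.4], 7.3, [366.8, 185.0], 1354)
([472.4, -56.6], [40.5, 39.2], 8.4, [168.2, 283.6], 1032)
```

View pics/w4z.png

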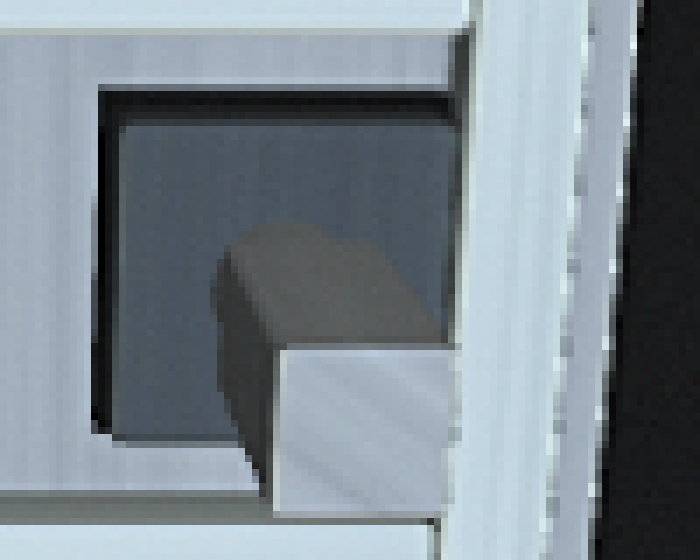

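Request:
arm_command:
  commands:
    - {"xyz": [0, -2, 0], "twist": [0, 0, 0.01], "fingers": 0.55}
    - {"xyz": [0, -5, 0], "twist": [0, 0, 0.02], "fingers": 0.55}
    - {"xyz": [0, -8, 1], "twist": [0, 0, 0.03], "fingers": 0.55}
    - {"xyz": [-0.1, -11, 2], "twist": [0, 0, 0.04], "fingers": 0.55}
    - {"xyz": [-0.1, -13, 3], "twist": [0, 0, 0.04], "fingers": 0.55}
    - {"xyz": [-0.1, -13.9, 4], "twist": [0, 0, 0.04], "fingers": 0.55}
    - {"xyz": [-0.1, -13.9, 4.5], "twist": [0, 0, 0.04], "fingers": 0.55}
    - {"xyz": [-0.1, -13.9, 4.5], "twist": [0, 0, 0.04], "fingers": 0.55}
    - {"xyz": [-0.1, -13.9, 7], "twist": [0, 0, 0.04], "fingers": 0.55}
    - {"xyz": [-0.1, -13.9, 9.5], "twist": [0, 0, 0.04], "fingers": 0.55}
    - {"xyz": [-0.1, -13.9, 11], "twist": [0, 0, 0.04], "fingers": 0.55}
    - {"xyz": [-0.1, -13.9, 11.5], "twist": [0, 0, 0.04], "fingers": 0.55}

```text
time_s: 10.18
eef_pos: [0.4597, 0.0342, 0.0459]
ee_rot: [[-0.085, 0.996, -0.004], [0.996, 0.085, 0.0], [0.001, -0.004, -1.0]]
contact_force: [-0.2, -0.7, -0.1]
finger_gap: 0.552
```

Request:
arm_command:
  commands:
    - {"xyz": [0, 0, 0], "twist": [0, 0, 0], "fingers": 0.55}
    - {"xyz": [0, 0, 0], "twist": [0, 0, 0], "fingers": 0.55}

```text
time_s: 10.35
eef_pos: [0.4615, 0.034, 0.049]
ee_rot: [[-0.085, 0.996, 0.001], [0.996, 0.085, -0.0], [-0.0, 0.001, -1.0]]
contact_force: [0.1, 0.1, 0.3]
finger_gap: 0.549
```

Request:
arm_command:
  commands:
    - {"xyz": [0, 0, 0], "twist": [0, 0, 0], "fingers": 0.3}
    - {"xyz": [0, 0, 0], "twist": [0, 0, 0], "fingers": 0.2}
    - {"xyz": [0, 0, 0], "twist": [0, 0, 0], "fingers": 0}
    - {"xyz": [0, 0, 0], "twist": [0, 0, 0], "fingers": 0}
    - {"xyz": [0, 0, 0], "twist": [0, 0, 0], "fingers": 0}
    - {"xyz": [0, 0, 0], "twist": [0, 0, 0], "fingers": 0}
    - {"xyz": [0, 0, 0], "twist": [0, 0, 0], "fingers": 0}

```text
time_s: 10.93
eef_pos: [0.4612, 0.034, 0.0491]
ee_rot: [[-0.085, 0.996, 0.003], [0.996, 0.085, -0.0], [-0.0, 0.003, -1.0]]
contact_force: [1.4, 1.0, 3.6]
finger_gap: 0.199
```

Request:
arm_command:
  commands:
    - {"xyz": [0, 0.2, 0.02], "twist": [0, 0, 0], "fingers": 0}
    - {"xyz": [0, 0.6, 0.04], "twist": [0, 0, 0], "fingers": 0}
    - {"xyz": [0.04, 1.0, 0.04], "twist": [0, 0, 0], "fingers": 0}
    - {"xyz": [0.06, 1.4, 0.04], "twist": [0, 0, 0], "fingers": 0}

```text
time_s: 11.27
eef_pos: [0.474, 0.0357, 0.0485]
ee_rot: [[-0.085, 0.996, -0.001], [0.996, 0.085, -0.0], [-0.0, -0.001, -1.0]]
contact_force: [-3.7, -0.5, 8.4]
finger_gap: 0.204
```

Request:
arm_command:
  commands:
    - {"xyz": [0, 0.4, 0], "twist": [0, 0, 0], "fingers": 0}

```text
time_s: 11.35
eef_pos: [0.478, 0.0361, 0.0485]
ee_rot: [[-0.085, 0.996, -0.001], [0.996, 0.085, -0.0], [-0.0, -0.001, -1.0]]
contact_force: [-3.6, -0.3, 9.1]
finger_gap: 0.208
```

Request:
arm_command:
  commands:
    - {"xyz": [0, 0.4, 0], "twist": [0, 0, 0], "fingers": 0}

```text
time_s: 11.43
eef_pos: [0.482, 0.0365, 0.0485]
ee_rot: [[-0.085, 0.996, -0.001], [0.996, 0.085, -0.0], [-0.0, -0.001, -1.0]]
contact_force: [-4.0, -0.4, 8.7]
finger_gap: 0.205
```

Request:
arm_command:
  commands:
    - {"xyz": [0, 0.4, 0], "twist": [0, 0, 0], "fingers": 0}

```text
time_s: 11.52
eef_pos: [0.486, 0.0368, 0.0485]
ee_rot: [[-0.085, 0.996, -0.001], [0.996, 0.085, -0.0], [-0.0, -0.001, -1.0]]
contact_force: [-3.2, -0.2, 9.4]
finger_gap: 0.209
```

Request:
arm_command:
  commands:
    - {"xyz": [0, 0.4, 0], "twist": [0, 0, 0], "fingers": 0}

```text
time_s: 11.6
eef_pos: [0.49, 0.0371, 0.0485]
ee_rot: [[-0.085, 0.996, -0.001], [0.996, 0.085, -0.0], [-0.0, -0.001, -1.0]]
contact_force: [-3.4, 0.2, 9.6]
finger_gap: 0.204
```

Request:
arm_command:
  commands:
    - {"xyz": [0, -0.4, 0], "twist": [0, 0, 0], "fingers": 0}
    - {"xyz": [0, -0.8, 0], "twist": [0, 0, 0], "fingers": 0}
    - {"xyz": [0, -1.2, 0], "twist": [0, 0, 0], "fingers": 0}

```text
time_s: 11.85
eef_pos: [0.4796, 0.0361, 0.049]
ee_rot: [[-0.085, 0.996, 0.004], [0.996, 0.085, -0.0], [-0.0, 0.004, -1.0]]
contact_force: [3.0, 0.1, 5.7]
finger_gap: 0.205
```

Request:
arm_command:
  commands:
    - {"xyz": [0, -0.4, 0], "twist": [0, 0, 0], "fingers": 0}

```text
time_s: 11.93
eef_pos: [0.4755, 0.0358, 0.049]
ee_rot: [[-0.085, 0.996, 0.004], [0.996, 0.085, -0.0], [-0.0, 0.004, -1.0]]
contact_force: [2.8, 0.3, 5.4]
finger_gap: 0.211
```

Request:
arm_command:
  commands:
    - {"xyz": [0, -0.4, 0], "twist": [0, 0, 0], "fingers": 0}

```text
time_s: 12.02
eef_pos: [0.4715, 0.0354, 0.049]
ee_rot: [[-0.085, 0.996, 0.004], [0.996, 0.085, -0.0], [-0.0, 0.004, -1.0]]
contact_force: [1.9, 0.1, 5.5]
finger_gap: 0.206
```

Request:
arm_command:
  commands:
    - {"xyz": [0, -0.4, 0], "twist": [0, 0, 0], "fingers": 0}

```text
time_s: 12.1
eef_pos: [0.4675, 0.0351, 0.049]
ee_rot: [[-0.085, 0.996, 0.004], [0.996, 0.085, -0.0], [-0.0, 0.004, -1.0]]
contact_force: [2.1, 1.3, 5.7]
finger_gap: 0.21
```

Request:
arm_command:
  commands:
    - {"xyz": [0, 0, -0.05], "twist": [0, 0, 0], "fingers": 0}
    - {"xyz": [0, 0.4, -0.1], "twist": [0, 0, 0], "fingers": 0}
    - {"xyz": [0, 0.8, -0.1], "twist": [0, 0, 0], "fingers": 0}
    - {"xyz": [0, 1.2, -0.1], "twist": [0, 0, 0], "fingers": 0}

```text
time_s: 12.43
eef_pos: [0.4775, 0.0362, 0.0489]
ee_rot: [[-0.085, 0.996, -0.002], [0.996, 0.085, -0.0], [0.0, -0.002, -1.0]]
contact_force: [-2.0, -0.3, 7.0]
finger_gap: 0.208
```

Request:
arm_command:
  commands:
    - {"xyz": [0, 0.4, 0], "twist": [0, 0, 0], "fingers": 0}

```text
time_s: 12.52
eef_pos: [0.4816, 0.0365, 0.0489]
ee_rot: [[-0.085, 0.996, -0.002], [0.996, 0.085, -0.0], [0.0, -0.002, -1.0]]
contact_force: [-1.9, -0.7, 6.6]
finger_gap: 0.206
```

Request:
arm_command:
  commands:
    - {"xyz": [0, 0.4, 0], "twist": [0, 0, 0], "fingers": 0}

```text
time_s: 12.6
eef_pos: [0.4856, 0.0368, 0.0489]
ee_rot: [[-0.085, 0.996, -0.002], [0.996, 0.085, -0.0], [-0.0, -0.002, -1.0]]
contact_force: [-1.5, 0.7, 5.6]
finger_gap: 0.209
```

Request:
arm_command:
  commands:
    - {"xyz": [0, 0.4, 0], "twist": [0, 0, 0], "fingers": 0}

```text
time_s: 12.68
eef_pos: [0.4896, 0.0372, 0.0489]
ee_rot: [[-0.085, 0.996, -0.002], [0.996, 0.085, -0.0], [0.0, -0.002, -1.0]]
contact_force: [-2.8, -0.3, 7.0]
finger_gap: 0.205
```

Request:
arm_command:
  commands:
    - {"xyz": [0, 0, -0.02], "twist": [0, 0, 0], "fingers": 0}
    - {"xyz": [0, 0, -0.02], "twist": [0, 0, 0], "fingers": 0.3}
    - {"xyz": [0, 0, -0.02], "twist": [0, 0, 0], "fingers": 0.5}
    - {"xyz": [0, 0, -0.02], "twist": [0, 0, 0], "fingers": 0.55}
    - {"xyz": [0, 0, -0.02], "twist": [0, 0, 0], "fingers": 0.55}
    - {"xyz": [0, 0, -1], "twist": [0, 0, 0], "fingers": 0.55}
    - {"xyz": [0, 0, -3], "twist": [0, 0, 0], "fingers": 0.55}
    - {"xyz": [0, 0, -6], "twist": [0, 0, 0], "fingers": 0.55}
    - {"xyz": [-1.5, -0.5, -8], "twist": [0, 0, -0.02], "fingers": 0.55}
    - {"xyz": [-4, -1.2, -8], "twist": [0, 0, -0.04], "fingers": 0.55}
    - {"xyz": [-7, -2, -8], "twist": [0, 0, -0.06], "fingers": 0.55}
    - {"xyz": [-9.2, -2.6, -8], "twist": [0, 0, -0.075], "fingers": 0.55}

```text
time_s: 13.68
eef_pos: [0.4719, -0.0582, 0.1303]
ee_rot: [[-0.161, 0.987, 0.002], [0.987, 0.161, -0.001], [-0.001, 0.002, -1.0]]
contact_force: [0.4, -1.0, -0.6]
finger_gap: 0.552
```

Request:
arm_command:
  commands:
    - {"xyz": [0, 0, 0], "twist": [0, 0, 0], "fingers": 0.55}
    - {"xyz": [0, 0, 0], "twist": [0, 0, 0], "fingers": 0.55}
    - {"xyz": [0, 0, 0], "twist": [0, 0, 0], "fingers": 0.55}

```text
time_s: 13.93
eef_pos: [0.4719, -0.0563, 0.129]
ee_rot: [[-0.159, 0.987, 0.0], [0.987, 0.159, 0.0], [0.0, 0.0, -1.0]]
contact_force: [-0.0, -0.3, -0.1]
finger_gap: 0.548
```

```bash
python3 - <<'E'
from h import *
s=state();c=read_camera("wrist");np.save("pics/w5.npy",{**c,**s},allow_pickle=True)
cv2.imwrite("pics/w5.png",c["frame"][:,:,::-1]);print(s['eef_pos'],s['contact_force'],s['time_s'],np.array(s['ee_rot']).round(3).tolist())
w=load("pics/w5.npy")
for b in bases(w,np.array([[0,0],[639,0],[639,399],[0,399]]),w,.028,45,150): print(b)
E
```

```text
[ 0.47189534 -0.05629812  0.12902732] [-0.00397018 -0.29545281 -0.1212698 ] 13.9333 [[-0.159, 0.987, 0.0], [0.987, 0.159, 0.0], [0.0, 0.0, -1.0]]
([629.3, 100.9], [9.7, 9.5], 13.7, [587.4, 17.1], 171)
([490.6, 37.1], [39.7, 39.5], 5.0, [359.3, 76.1], 2225)
([642.3, 57.5], [40.1, 39.4], 7.2, [579.8, 86.4], 2092)
([471.7, -56.7], [40.3, 41.2], 9.7, [315.9, 198.8], 1877)
([375.4, -213.5], [61.2, 37.6], 25.2, [178.5, 356.3], 1690)
([614.5, -174.8], [37.6, 62.2], 82.4, [454.3, 356.3], 1691)
```

View pics/w5.png

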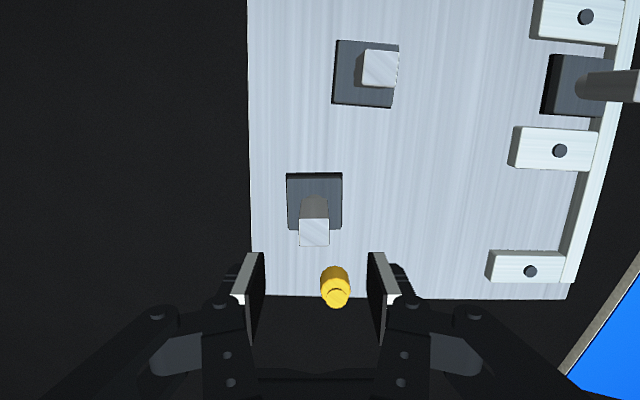

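Request:
arm_command:
  commands:
    - {"xyz": [0, 0, 2], "twist": [0, 0, 0], "fingers": 0.55}
    - {"xyz": [0, 0, 4.5], "twist": [0, 0, 0], "fingers": 0.55}
    - {"xyz": [0, 0, 6.5], "twist": [0, 0, 0], "fingers": 0.55}
    - {"xyz": [0, 0, 7.6], "twist": [0, 0, 0], "fingers": 0.55}
    - {"xyz": [0, 0, 8], "twist": [0, 0, 0], "fingers": 0.55}
    - {"xyz": [0, 0, 8], "twist": [0, 0, 0], "fingers": 0.55}

```text
time_s: 14.48
eef_pos: [0.4713, -0.0559, 0.0478]
ee_rot: [[-0.16, 0.987, -0.002], [0.987, 0.16, 0.001], [0.001, -0.002, -1.0]]
contact_force: [-0.6, 0.5, -0.0]
finger_gap: 0.55
```

Request:
arm_command:
  commands:
    - {"xyz": [0, 0, 0], "twist": [0, 0, 0], "fingers": 0.3}
    - {"xyz": [0, 0, 0], "twist": [0, 0, 0], "fingers": 0.2}
    - {"xyz": [0, 0, 0], "twist": [0, 0, 0], "fingers": 0}
    - {"xyz": [0, 0, 0], "twist": [0, 0, 0], "fingers": 0}
    - {"xyz": [0, 0, 0], "twist": [0, 0, 0], "fingers": 0}
    - {"xyz": [0, 0, 0], "twist": [0, 0, 0], "fingers": 0}
    - {"xyz": [0, 0, 0], "twist": [0, 0, 0], "fingers": 0}

```text
time_s: 15.07
eef_pos: [0.4728, -0.0569, 0.0497]
ee_rot: [[-0.159, 0.987, 0.002], [0.987, 0.159, -0.0], [-0.001, 0.002, -1.0]]
contact_force: [0.6, 0.3, 3.6]
finger_gap: 0.211
```

Request:
arm_command:
  commands:
    - {"xyz": [0, 0.2, 0], "twist": [0, 0, 0], "fingers": 0}
    - {"xyz": [0, 0.6, 0], "twist": [0, 0, 0], "fingers": 0}
    - {"xyz": [0, 1.0, 0], "twist": [0, 0, 0], "fingers": 0}

```text
time_s: 15.32
eef_pos: [0.4798, -0.0555, 0.0488]
ee_rot: [[-0.16, 0.987, -0.007], [0.987, 0.16, -0.001], [0.0, -0.007, -1.0]]
contact_force: [-8.8, -1.2, 9.8]
finger_gap: 0.207
```

Request:
arm_command:
  commands:
    - {"xyz": [0, 0.4, 0], "twist": [0, 0, 0], "fingers": 0}

```text
time_s: 15.4
eef_pos: [0.4838, -0.0548, 0.0488]
ee_rot: [[-0.16, 0.987, -0.007], [0.987, 0.16, -0.001], [0.0, -0.007, -1.0]]
contact_force: [-8.6, -2.2, 10.9]
finger_gap: 0.209
```

Request:
arm_command:
  commands:
    - {"xyz": [0, 0.4, 0], "twist": [0, 0, 0], "fingers": 0}

```text
time_s: 15.48
eef_pos: [0.4877, -0.0541, 0.0488]
ee_rot: [[-0.16, 0.987, -0.007], [0.987, 0.16, -0.001], [0.0, -0.007, -1.0]]
contact_force: [-8.1, -0.9, 11.4]
finger_gap: 0.207
```

Request:
arm_command:
  commands:
    - {"xyz": [0, 0.4, 0], "twist": [0, 0, 0], "fingers": 0}

```text
time_s: 15.57
eef_pos: [0.4917, -0.0535, 0.0488]
ee_rot: [[-0.16, 0.987, -0.007], [0.987, 0.16, -0.001], [0.0, -0.007, -1.0]]
contact_force: [-9.3, -1.6, 11.1]
finger_gap: 0.205
```

Request:
arm_command:
  commands:
    - {"xyz": [0, -0.4, 0], "twist": [0, 0, 0], "fingers": 0}
    - {"xyz": [0, -0.8, 0], "twist": [0, 0, 0], "fingers": 0}

```text
time_s: 15.73
eef_pos: [0.4873, -0.0546, 0.0497]
ee_rot: [[-0.159, 0.987, 0.004], [0.987, 0.159, -0.0], [-0.001, 0.004, -1.0]]
contact_force: [4.3, 0.2, 3.1]
finger_gap: 0.204
```

Request:
arm_command:
  commands:
    - {"xyz": [0, -0.4, 0], "twist": [0, 0, 0], "fingers": 0}

```text
time_s: 15.82
eef_pos: [0.483, -0.0553, 0.0496]
ee_rot: [[-0.159, 0.987, 0.004], [0.987, 0.159, -0.0], [-0.001, 0.003, -1.0]]
contact_force: [4.1, 0.5, 3.6]
finger_gap: 0.198
```

Request:
arm_command:
  commands:
    - {"xyz": [0, -0.4, 0], "twist": [0, 0, 0], "fingers": 0}

```text
time_s: 15.9
eef_pos: [0.4787, -0.0559, 0.0496]
ee_rot: [[-0.159, 0.987, 0.003], [0.987, 0.159, -0.0], [-0.001, 0.003, -1.0]]
contact_force: [3.3, 0.5, 4.0]
finger_gap: 0.202
```

Request:
arm_command:
  commands:
    - {"xyz": [0, 0.4, 0], "twist": [0, 0, 0], "fingers": 0}
    - {"xyz": [0, 0.8, 0], "twist": [0, 0, 0], "fingers": 0}

```text
time_s: 16.07
eef_pos: [0.482, -0.0551, 0.0483]
ee_rot: [[-0.16, 0.987, -0.01], [0.987, 0.16, -0.001], [0.0, -0.011, -1.0]]
contact_force: [-11.5, -2.7, 14.4]
finger_gap: 0.205
```

Request:
arm_command:
  commands:
    - {"xyz": [0, 0.4, 0], "twist": [0, 0, 0], "fingers": 0}

```text
time_s: 16.15
eef_pos: [0.4856, -0.0543, 0.0483]
ee_rot: [[-0.16, 0.987, -0.012], [0.987, 0.16, -0.001], [0.001, -0.012, -1.0]]
contact_force: [-12.3, -1.2, 15.3]
finger_gap: 0.211
```

Request:
arm_command:
  commands:
    - {"xyz": [0, 0.4, 0], "twist": [0, 0, 0], "fingers": 0}

```text
time_s: 16.23
eef_pos: [0.4896, -0.0537, 0.0483]
ee_rot: [[-0.16, 0.987, -0.012], [0.987, 0.16, -0.001], [0.001, -0.012, -1.0]]
contact_force: [-13.4, -2.3, 15.5]
finger_gap: 0.208
```

```bash
python3 - <<'E'
from h import *
s=state();c=read_camera("side");cv2.imwrite("pics/s6.png",cv2.resize(c["frame"][120:290,220:420,::-1],None,fx=3.5,fy=3.5))
print(s['ft_torque'],s['contact_force'])
E
```

```text
[-0.33009236  2.18481935 -0.00332597] [-13.39313678  -2.25273033  15.54994074]
```

View pics/s6.png

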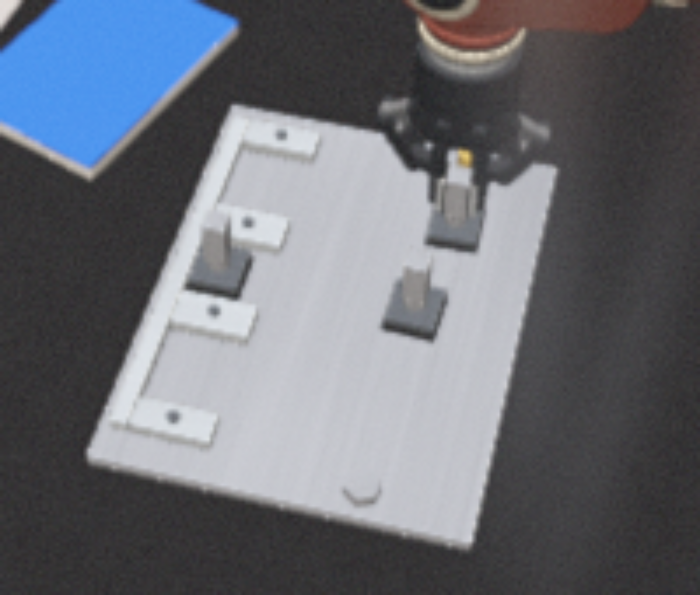

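Request:
arm_command:
  commands:
    - {"xyz": [0, 0.4, -0.05], "twist": [0, 0, 0], "fingers": 0}
    - {"xyz": [0, 1.2, -0.05], "twist": [0, 0, 0.01], "fingers": 0}
    - {"xyz": [0, 2.1, -0.05], "twist": [0, 0, 0.02], "fingers": 0}
    - {"xyz": [0, 3, -0.05], "twist": [0, 0, 0.03], "fingers": 0}

```text
time_s: 16.62
eef_pos: [0.5195, -0.0487, 0.0486]
ee_rot: [[-0.13, 0.991, -0.011], [0.992, 0.13, -0.001], [0.001, -0.011, -1.0]]
contact_force: [-10.3, -1.9, 13.1]
finger_gap: 0.208
```

Request:
arm_command:
  commands:
    - {"xyz": [0, 0.9, 0], "twist": [0, 0, 0.005], "fingers": 0}
    - {"xyz": [0, 1.8, 0], "twist": [0, 0, 0.005], "fingers": 0}
    - {"xyz": [0, 2.7, 0], "twist": [0, 0, 0.005], "fingers": 0}
    - {"xyz": [0, 3.6, 0], "twist": [0, 0, 0.005], "fingers": 0}

```text
time_s: 16.95
eef_pos: [0.5553, -0.044, 0.0486]
ee_rot: [[-0.125, 0.992, -0.011], [0.992, 0.125, -0.001], [0.001, -0.011, -1.0]]
contact_force: [-10.8, -0.9, 12.6]
finger_gap: 0.204
```

Request:
arm_command:
  commands:
    - {"xyz": [0, 0.8, -0.03], "twist": [0, 0, 0], "fingers": 0}
    - {"xyz": [0, 1.6, -0.05], "twist": [0, 0, 0], "fingers": 0}
    - {"xyz": [0, 2.5, -0.05], "twist": [0, 0, 0], "fingers": 0}
    - {"xyz": [0, 3.4, -0.05], "twist": [0, 0, 0], "fingers": 0}
    - {"xyz": [0, 4.3, -0.05], "twist": [0, 0, 0], "fingers": 0}
    - {"xyz": [0, 5.2, -0.05], "twist": [0, 0, 0], "fingers": 0}
    - {"xyz": [0, 6.1, -0.05], "twist": [0, 0, 0], "fingers": 0}
    - {"xyz": [0, 7, -0.05], "twist": [0, 0, 0], "fingers": 0}
    - {"xyz": [0, 7.8, -0.05], "twist": [0, 0, 0], "fingers": 0}
    - {"xyz": [0, 8.5, -0.05], "twist": [0, 0, 0], "fingers": 0}
    - {"xyz": [0, 9, -0.05], "twist": [0, 0, 0], "fingers": 0}
    - {"xyz": [0, 9.4, -0.05], "twist": [0, 0, 0], "fingers": 0}

```text
time_s: 17.95
eef_pos: [0.649, -0.0324, 0.049]
ee_rot: [[-0.125, 0.992, -0.01], [0.992, 0.125, -0.001], [0.001, -0.01, -1.0]]
contact_force: [-8.7, -1.0, 9.9]
finger_gap: 0.206
```

Request:
arm_command:
  commands:
    - {"xyz": [0, 0.15, 0], "twist": [0, 0, 0], "fingers": 0}

```text
time_s: 18.03
eef_pos: [0.6506, -0.0322, 0.049]
ee_rot: [[-0.125, 0.992, -0.009], [0.992, 0.125, -0.001], [0.001, -0.009, -1.0]]
contact_force: [-9.0, -1.4, 9.1]
finger_gap: 0.207
```

Request:
arm_command:
  commands:
    - {"xyz": [0, 0.15, 0], "twist": [0, 0, 0], "fingers": 0}

```text
time_s: 18.12
eef_pos: [0.6517, -0.032, 0.049]
ee_rot: [[-0.125, 0.992, -0.01], [0.992, 0.125, -0.001], [0.001, -0.01, -1.0]]
contact_force: [-8.0, -1.6, 10.1]
finger_gap: 0.208
```

Request:
arm_command:
  commands:
    - {"xyz": [0, 0.1, -0.02], "twist": [0, 0, 0], "fingers": 0}
    - {"xyz": [0, 0.2, -0.02], "twist": [0, 0, 0], "fingers": 0}

```text
time_s: 18.28
eef_pos: [0.6537, -0.0318, 0.0491]
ee_rot: [[-0.125, 0.992, -0.009], [0.992, 0.125, -0.001], [0.001, -0.009, -1.0]]
contact_force: [-7.6, -0.9, 8.8]
finger_gap: 0.208
```

Request:
arm_command:
  commands:
    - {"xyz": [0, 0.05, 0], "twist": [0, 0, 0], "fingers": 0}

```text
time_s: 18.37
eef_pos: [0.6541, -0.0317, 0.0491]
ee_rot: [[-0.125, 0.992, -0.01], [0.992, 0.125, -0.001], [0.001, -0.01, -1.0]]
contact_force: [-7.7, -0.1, 9.0]
finger_gap: 0.207
```

Request:
arm_command:
  commands:
    - {"xyz": [0, 0.05, 0], "twist": [0, 0, 0], "fingers": 0}

```text
time_s: 18.45
eef_pos: [0.6546, -0.0317, 0.0491]
ee_rot: [[-0.125, 0.992, -0.01], [0.992, 0.125, -0.001], [0.001, -0.01, -1.0]]
contact_force: [-8.2, -0.8, 8.2]
finger_gap: 0.21
```

Request:
arm_command:
  commands:
    - {"xyz": [0, 0.05, 0], "twist": [0, 0, 0], "fingers": 0}

```text
time_s: 18.53
eef_pos: [0.6548, -0.0316, 0.049]
ee_rot: [[-0.125, 0.992, -0.01], [0.992, 0.125, -0.001], [0.001, -0.01, -1.0]]
contact_force: [-8.7, -1.9, 10.0]
finger_gap: 0.209
```

Request:
arm_command:
  commands:
    - {"xyz": [0, 0.05, -0.01], "twist": [0, 0, 0], "fingers": 0}

```text
time_s: 18.62
eef_pos: [0.6549, -0.0316, 0.049]
ee_rot: [[-0.125, 0.992, -0.012], [0.992, 0.125, -0.001], [0.001, -0.012, -1.0]]
contact_force: [-11.0, -1.0, 10.7]
finger_gap: 0.205
```

Request:
arm_command:
  commands:
    - {"xyz": [0, 0.05, -0.01], "twist": [0, 0, 0], "fingers": 0}

```text
time_s: 18.7
eef_pos: [0.6549, -0.0316, 0.049]
ee_rot: [[-0.125, 0.992, -0.013], [0.992, 0.125, -0.001], [0.001, -0.013, -1.0]]
contact_force: [-11.5, -1.6, 10.5]
finger_gap: 0.208
```

Request:
arm_command:
  commands:
    - {"xyz": [0, 0.05, -0.01], "twist": [0, 0, 0], "fingers": 0}

```text
time_s: 18.78
eef_pos: [0.655, -0.0316, 0.0489]
ee_rot: [[-0.125, 0.992, -0.014], [0.992, 0.125, -0.001], [0.001, -0.014, -1.0]]
contact_force: [-13.7, -1.8, 10.9]
finger_gap: 0.208
```

Request:
arm_command:
  commands:
    - {"xyz": [0, 0, -0.03], "twist": [0, 0, 0], "fingers": 0}
    - {"xyz": [0, 0, -0.06], "twist": [0, 0, 0], "fingers": 0}
    - {"xyz": [0, 0, -0.06], "twist": [0, 0, 0], "fingers": 0.3}
    - {"xyz": [0, 0, -0.06], "twist": [0, 0, 0], "fingers": 0.5}
    - {"xyz": [0, 0, -0.06], "twist": [0, 0, 0], "fingers": 0.55}
    - {"xyz": [0, 0, -0.06], "twist": [0, 0, 0], "fingers": 0.55}
    - {"xyz": [0, 0, -1], "twist": [0, 0, 0], "fingers": 0.55}
    - {"xyz": [0, 0, -3], "twist": [0, 0, 0], "fingers": 0.55}
    - {"xyz": [0, 0, -6], "twist": [0, 0, 0], "fingers": 0.55}
    - {"xyz": [0, 0, -9], "twist": [0, 0, 0], "fingers": 0.55}
    - {"xyz": [1, -2, -11], "twist": [0, 0, 0.01], "fingers": 0.55}
    - {"xyz": [3, -5, -11.5], "twist": [0, 0, 0.02], "fingers": 0.55}

```text
time_s: 19.78
eef_pos: [0.6107, -0.009, 0.172]
ee_rot: [[-0.103, 0.995, 0.011], [0.995, 0.103, -0.002], [-0.003, 0.011, -1.0]]
contact_force: [0.6, 1.1, 0.6]
finger_gap: 0.548
```

Request:
arm_command:
  commands:
    - {"xyz": [1.5, -2.5, 0], "twist": [0, 0, 0.01], "fingers": 0.55}
    - {"xyz": [3, -5, 0], "twist": [0, 0, 0.02], "fingers": 0.55}
    - {"xyz": [4.5, -7.5, 0], "twist": [0, 0, 0.02], "fingers": 0.55}
    - {"xyz": [5.6, -9, 0], "twist": [0, 0, 0.02], "fingers": 0.55}
    - {"xyz": [6, -10.2, 1], "twist": [0, 0, 0.02], "fingers": 0.55}
    - {"xyz": [6, -10.2, 2.5], "twist": [0, 0, 0.02], "fingers": 0.55}
    - {"xyz": [6, -10.2, 3.5], "twist": [0, 0, 0.02], "fingers": 0.55}
    - {"xyz": [6, -10.2, 3.5], "twist": [0, 0, 0.02], "fingers": 0.55}
    - {"xyz": [6, -10.2, 3.5], "twist": [0, 0, 0.02], "fingers": 0.55}

```text
time_s: 20.53
eef_pos: [0.4989, 0.0414, 0.13]
ee_rot: [[-0.085, 0.996, -0.001], [0.996, 0.085, -0.0], [0.0, -0.001, -1.0]]
contact_force: [-0.5, -0.2, 0.9]
finger_gap: 0.551
```

```bash
python3 - <<'E'
from h import *
s=state();c=read_camera("wrist");np.save("pics/w7.npy",{**c,**s},allow_pickle=True)
cv2.imwrite("pics/w7.png",c["frame"][:,:,::-1]);print(s['eef_pos'],s['contact_force'],s['time_s'],np.array(s['ee_rot']).round(3).tolist())
w=load("pics/w7.npy")
for b in bases(w,np.array([[0,0],[639,0],[639,399],[0,399]]),w,.028,45,150): print(b)
E
```

```text
[0.49889175 0.04142177 0.12999243] [-0.51674238 -0.21691367  0.89355252] 20.5333 [[-0.085, 0.996, -0.001], [0.996, 0.085, -0.0], [0.0, -0.001, -1.0]]
([629.2, 100.3], [10.0, 9.3], 53.7, [507.2, 139.2], 155)
([642.9, 57.8], [39.7, 39.9], 7.0, [505.5, 193.8], 1668)
([491.2, 37.3], [40.4, 39.4], 4.9, [305.4, 202.3], 1863)
([653.6, -24.7], [39.7, 27.0], 9.1, [496.1, 292.0], 939)
([391.1, -109.2], [60.1, 36.6], 22.2, [178.9, 356.2], 1575)
([632.4, -88.5], [37.0, 59.9], 78.8, [454.3, 356.1], 1568)
```

View pics/w7.png

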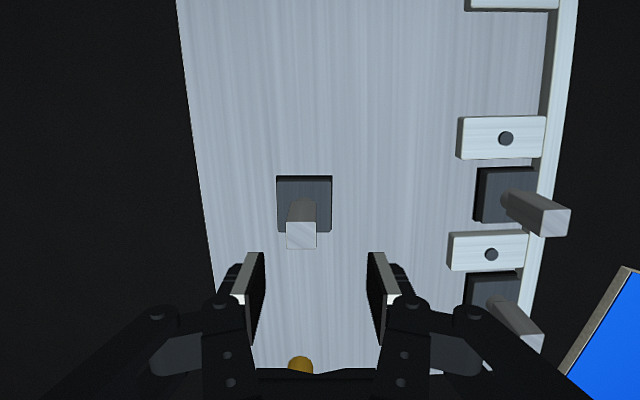

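Request:
arm_command:
  commands:
    - {"xyz": [-0.2, -0.5, 0], "twist": [0, 0, 0], "fingers": 0.55}
    - {"xyz": [-0.34, -0.8, 1], "twist": [0, 0, 0], "fingers": 0.55}
    - {"xyz": [-0.34, -0.8, 3], "twist": [0, 0, 0], "fingers": 0.55}
    - {"xyz": [-0.34, -0.8, 5.5], "twist": [0, 0, 0], "fingers": 0.55}
    - {"xyz": [-0.34, -0.8, 7.2], "twist": [0, 0, 0], "fingers": 0.55}
    - {"xyz": [-0.34, -0.8, 8], "twist": [0, 0, 0], "fingers": 0.55}
    - {"xyz": [-0.34, -0.8, 8], "twist": [0, 0, 0], "fingers": 0.55}
    - {"xyz": [-0.34, -0.8, 8], "twist": [0, 0, 0], "fingers": 0.55}

```text
time_s: 21.25
eef_pos: [0.4914, 0.0373, 0.0503]
ee_rot: [[-0.085, 0.996, -0.0], [0.996, 0.085, 0.0], [0.0, -0.0, -1.0]]
contact_force: [-0.1, -0.7, -0.5]
finger_gap: 0.548
```

Request:
arm_command:
  commands:
    - {"xyz": [0, 0, 0], "twist": [0, 0, 0], "fingers": 0.3}
    - {"xyz": [0, 0, 0], "twist": [0, 0, 0], "fingers": 0.2}
    - {"xyz": [0, 0, 0], "twist": [0, 0, 0], "fingers": 0}
    - {"xyz": [0, 0, 0], "twist": [0, 0, 0], "fingers": 0}
    - {"xyz": [0, 0, 0], "twist": [0, 0, 0], "fingers": 0}
    - {"xyz": [0, 0, 0], "twist": [0, 0, 0], "fingers": 0}
    - {"xyz": [0, 0, 0], "twist": [0, 0, 0], "fingers": 0}

```text
time_s: 21.83
eef_pos: [0.4924, 0.0373, 0.0513]
ee_rot: [[-0.085, 0.996, 0.002], [0.996, 0.085, -0.0], [-0.0, 0.002, -1.0]]
contact_force: [0.7, -0.7, 3.9]
finger_gap: 0.203
```

Request:
arm_command:
  commands:
    - {"xyz": [0.3, 0.3, 0], "twist": [0, 0, 0], "fingers": 0}
    - {"xyz": [1, 0.9, 0], "twist": [0, 0, 0], "fingers": 0}
    - {"xyz": [1.8, 1.6, 0], "twist": [0, 0, 0], "fingers": 0}
    - {"xyz": [2.6, 2.3, 0], "twist": [0, 0, 0], "fingers": 0}

```text
time_s: 22.17
eef_pos: [0.5126, 0.0651, 0.051]
ee_rot: [[-0.085, 0.996, 0.0], [0.996, 0.085, -0.001], [-0.001, 0.0, -1.0]]
contact_force: [-1.9, -2.0, 5.8]
finger_gap: 0.209
```

Request:
arm_command:
  commands:
    - {"xyz": [0.8, 0.7, 0], "twist": [0, 0, 0], "fingers": 0}
    - {"xyz": [1.6, 1.4, 0], "twist": [0, 0, 0], "fingers": 0}

```text
time_s: 22.33
eef_pos: [0.5252, 0.0824, 0.051]
ee_rot: [[-0.085, 0.996, 0.0], [0.996, 0.085, -0.001], [-0.001, -0.0, -1.0]]
contact_force: [-2.3, -2.2, 7.4]
finger_gap: 0.206
```

Request:
arm_command:
  commands:
    - {"xyz": [0.8, 0.7, 0], "twist": [0, 0, -0.01], "fingers": 0}
    - {"xyz": [1.6, 1.4, 0], "twist": [0, 0, -0.02], "fingers": 0}
    - {"xyz": [2.4, 2.1, 0], "twist": [0, 0, -0.03], "fingers": 0}
    - {"xyz": [3.2, 2.8, 0], "twist": [0, 0, -0.04], "fingers": 0}

```text
time_s: 22.67
eef_pos: [0.5504, 0.1168, 0.051]
ee_rot: [[-0.125, 0.992, 0.0], [0.992, 0.125, -0.001], [-0.001, -0.0, -1.0]]
contact_force: [-1.3, -2.1, 7.2]
finger_gap: 0.209
```

Request:
arm_command:
  commands:
    - {"xyz": [0.8, 0.7, 0], "twist": [0, 0, 0], "fingers": 0}
    - {"xyz": [1.6, 1.3, 0], "twist": [0, 0, 0], "fingers": 0}
    - {"xyz": [2.2, 1.7, 0], "twist": [0, 0, 0], "fingers": 0}

```text
time_s: 22.92
eef_pos: [0.5648, 0.1409, 0.051]
ee_rot: [[-0.125, 0.992, 0.001], [0.992, 0.125, -0.001], [-0.001, 0.0, -1.0]]
contact_force: [-1.5, -2.4, 7.3]
finger_gap: 0.204
```

Request:
arm_command:
  commands:
    - {"xyz": [0, 0, 0], "twist": [0, 0, 0], "fingers": 0}
    - {"xyz": [0, 0, 0], "twist": [0, 0, 0], "fingers": 0}

```text
time_s: 23.08
eef_pos: [0.5652, 0.1417, 0.0512]
ee_rot: [[-0.125, 0.992, 0.002], [0.992, 0.125, 0.001], [0.001, 0.003, -1.0]]
contact_force: [0.4, 1.6, 4.7]
finger_gap: 0.203
```

Request:
arm_command:
  commands:
    - {"xyz": [-0.1, 0.5, 0], "twist": [0, 0, 0], "fingers": 0}
    - {"xyz": [-0.2, 1.3, 0], "twist": [0, 0, 0], "fingers": 0}
    - {"xyz": [-0.25, 2.2, 0], "twist": [0, 0, 0], "fingers": 0}
    - {"xyz": [-0.25, 3.1, 0], "twist": [0, 0, 0], "fingers": 0}
    - {"xyz": [-0.25, 4, 0], "twist": [0, 0, 0], "fingers": 0}
    - {"xyz": [-0.25, 4.8, 0], "twist": [0, 0, 0], "fingers": 0}
    - {"xyz": [-0.25, 5.5, 0], "twist": [0, 0, 0], "fingers": 0}
    - {"xyz": [-0.25, 6.1, 0], "twist": [0, 0, 0], "fingers": 0}
    - {"xyz": [-0.25, 6.4, 0], "twist": [0, 0, 0], "fingers": 0}

```text
time_s: 23.83
eef_pos: [0.6283, 0.1464, 0.051]
ee_rot: [[-0.125, 0.992, -0.0], [0.992, 0.125, 0.0], [0.0, -0.0, -1.0]]
contact_force: [-2.3, -0.7, 7.3]
finger_gap: 0.204
```

Request:
arm_command:
  commands:
    - {"xyz": [0, 0.1, 0], "twist": [0, 0, 0], "fingers": 0}

```text
time_s: 23.92
eef_pos: [0.6291, 0.1465, 0.0509]
ee_rot: [[-0.125, 0.992, -0.001], [0.992, 0.125, 0.0], [0.0, -0.001, -1.0]]
contact_force: [-3.9, -0.6, 6.7]
finger_gap: 0.207
```

Request:
arm_command:
  commands:
    - {"xyz": [0, 0.1, 0], "twist": [0, 0, 0], "fingers": 0}

```text
time_s: 24.0
eef_pos: [0.6297, 0.1466, 0.0509]
ee_rot: [[-0.125, 0.992, -0.001], [0.992, 0.125, -0.0], [0.0, -0.001, -1.0]]
contact_force: [-2.6, -0.7, 7.3]
finger_gap: 0.208
```

Request:
arm_command:
  commands:
    - {"xyz": [0, 0.1, 0], "twist": [0, 0, 0], "fingers": 0}

```text
time_s: 24.08
eef_pos: [0.6306, 0.1467, 0.0509]
ee_rot: [[-0.125, 0.992, -0.001], [0.992, 0.125, -0.0], [0.0, -0.001, -1.0]]
contact_force: [-2.3, -0.9, 8.5]
finger_gap: 0.207
```

Request:
arm_command:
  commands:
    - {"xyz": [0, 0.1, 0], "twist": [0, 0, 0], "fingers": 0}

```text
time_s: 24.17
eef_pos: [0.6316, 0.1468, 0.051]
ee_rot: [[-0.125, 0.992, -0.001], [0.992, 0.125, -0.0], [0.0, -0.001, -1.0]]
contact_force: [-3.8, 0.1, 7.8]
finger_gap: 0.204
```

Request:
arm_command:
  commands:
    - {"xyz": [0, 0.05, 0], "twist": [0, 0, 0], "fingers": 0}

```text
time_s: 24.25
eef_pos: [0.6318, 0.1469, 0.0509]
ee_rot: [[-0.125, 0.992, -0.002], [0.992, 0.125, -0.0], [0.0, -0.002, -1.0]]
contact_force: [-4.2, -0.2, 8.1]
finger_gap: 0.205
```

Request:
arm_command:
  commands:
    - {"xyz": [0, 0.05, 0], "twist": [0, 0, 0], "fingers": 0}

```text
time_s: 24.33
eef_pos: [0.6319, 0.1469, 0.0508]
ee_rot: [[-0.125, 0.992, -0.003], [0.992, 0.125, -0.0], [0.0, -0.003, -1.0]]
contact_force: [-5.4, -0.8, 9.1]
finger_gap: 0.204
```

Request:
arm_command:
  commands:
    - {"xyz": [0, 0.05, 0], "twist": [0, 0, 0], "fingers": 0}

```text
time_s: 24.42
eef_pos: [0.632, 0.1469, 0.0507]
ee_rot: [[-0.125, 0.992, -0.004], [0.992, 0.125, -0.0], [0.0, -0.004, -1.0]]
contact_force: [-7.1, -1.0, 10.1]
finger_gap: 0.204
```

Request:
arm_command:
  commands:
    - {"xyz": [0, 0.05, 0], "twist": [0, 0, 0], "fingers": 0}

```text
time_s: 24.5
eef_pos: [0.632, 0.1469, 0.0506]
ee_rot: [[-0.125, 0.992, -0.005], [0.992, 0.125, -0.001], [-0.0, -0.005, -1.0]]
contact_force: [-7.8, -1.4, 10.3]
finger_gap: 0.204
```

Request:
arm_command:
  commands:
    - {"xyz": [0, 0.05, 0], "twist": [0, 0, 0], "fingers": 0}

```text
time_s: 24.58
eef_pos: [0.6321, 0.1469, 0.0505]
ee_rot: [[-0.125, 0.992, -0.006], [0.992, 0.125, -0.001], [-0.0, -0.006, -1.0]]
contact_force: [-9.8, -2.1, 11.4]
finger_gap: 0.204
```

Request:
arm_command:
  commands:
    - {"xyz": [0, 0, -0.03], "twist": [0, 0, 0], "fingers": 0}
    - {"xyz": [0, 0, -0.06], "twist": [0, 0, 0], "fingers": 0}
    - {"xyz": [0, 0, -0.06], "twist": [0, 0, 0], "fingers": 0.3}
    - {"xyz": [0, 0, -0.06], "twist": [0, 0, 0], "fingers": 0.5}
    - {"xyz": [0, 0, -0.06], "twist": [0, 0, 0], "fingers": 0.55}
    - {"xyz": [0, 0, -0.06], "twist": [0, 0, 0], "fingers": 0.55}
    - {"xyz": [0, 0, -1], "twist": [0, 0, 0], "fingers": 0.55}
    - {"xyz": [0, 0, -3], "twist": [0, 0, 0], "fingers": 0.55}
    - {"xyz": [0, 0, -6], "twist": [0, 0, 0], "fingers": 0.55}
    - {"xyz": [0, 0, -9], "twist": [0, 0, 0], "fingers": 0.55}
    - {"xyz": [0, 0, -12], "twist": [0, 0, 0], "fingers": 0.55}
    - {"xyz": [0, 0, -14], "twist": [0, 0, 0], "fingers": 0.55}

```text
time_s: 25.58
eef_pos: [0.6354, 0.1471, 0.1947]
ee_rot: [[-0.125, 0.992, 0.005], [0.992, 0.125, 0.001], [-0.0, 0.005, -1.0]]
contact_force: [0.1, 0.9, 0.0]
finger_gap: 0.554
```

Request:
arm_command:
  commands:
    - {"xyz": [-2, -2, -2], "twist": [0, 0, 0], "fingers": 0.55}
    - {"xyz": [-5, -3, -3], "twist": [0, 0, 0], "fingers": 0.55}
    - {"xyz": [-8, -3, -3], "twist": [0, 0, 0], "fingers": 0.55}
    - {"xyz": [-11, -3, -3], "twist": [0, 0, 0], "fingers": 0.55}
    - {"xyz": [-13, -3, -3], "twist": [0, 0, 0], "fingers": 0.55}
    - {"xyz": [-13, -3, -3], "twist": [0, 0, 0], "fingers": 0.55}
    - {"xyz": [-13, -3, -3], "twist": [0, 0, 0], "fingers": 0.55}
    - {"xyz": [-13, -3, -3], "twist": [0, 0, 0], "fingers": 0.55}

```text
time_s: 26.25
eef_pos: [0.6206, 0.0147, 0.2205]
ee_rot: [[-0.125, 0.992, 0.0], [0.992, 0.125, 0.001], [0.001, 0.0, -1.0]]
contact_force: [0.7, 1.4, -0.6]
finger_gap: 0.55
```

```bash
python3 - <<'E'
from h import *
s=state();c=read_camera("wrist");np.save("pics/w8.npy",{**c,**s},allow_pickle=True)
cv2.imwrite("pics/w8.png",c["frame"][:,:,::-1]);print(s['eef_pos'],s['contact_force'],s['time_s'])
w=load("pics/w8.npy")
C=np.array([.549,.0465]);t=.125;R=np.array([[np.cos(t),-np.sin(t)],[np.sin(t),np.cos(t)]])
for b in bases(w,np.array([[0,0],[639,0],[639,399],[0,399]]),w,.028,45,150): print(b[:3],((np.array(b[0])/1000-C)@R*1000).round(1))
c=read_camera("scene");cv2.imwrite("pics/sc8.png",cv2.resize(c["frame"][130:290,220:430,::-1],None,fx=3.5,fy=3.5))
E
```

```text
[0.62058105 0.01468698 0.22048129] [ 0.70348293  1.43861079 -0.59061661] 26.25
([632.2, 146.7], [39.5, 39.1], 7.5) [95. 89.]
([643.9, 57.5], [39.2, 38.7], 7.4) [95.5 -0.9]
([654.9, -31.2], [39.5, 40.7], 7.1) [ 95.4 -90.3]
([1038.2, -179.9], [77.5, 196.3], 28.7) [ 457.2 -285.6]
([483.3, -227.9], [84.8, 51.9], 23.8) [ -99.4 -264.1]
([816.5, -185.9], [52.2, 84.6], 81.3) [ 236.4 -263.9]
```

View pics/w8.png

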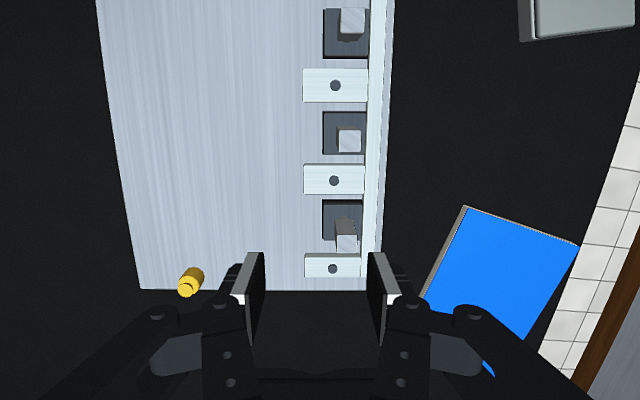

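View pics/sc8.png

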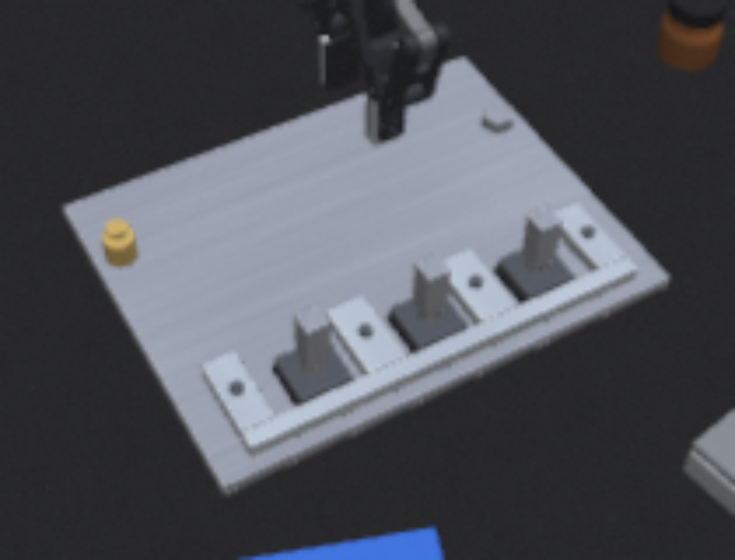

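```bash
python3 -c "
from rig import *
print(job_done())"
```

```text
the job is handed in; nothing more can be done
None
```

All three feet stand fully home in their bays, and I handed the job in at about 26 s of the 72 s allowed.

I gripped each foot by the shank and slid it along the plate while bearing down lightly.

| Start place | Drag ÷ pressing force (assuming about 2.5 N foot weight) | Ranked as | Bay | Final position, plate x, y (mm) |
|---|---|---|---|---|
| Middle | about 0.28 | slipperiest | left | 95.0, 89.0 |
| Left | about 0.5 | middling | middle | 95.5, −0.9 |
| Right | about 0.7 | grippiest | right | 95.4, −90.3 |

- **Home check:** I pushed each foot on until it stopped at the back rail and the push force rose, then released it. The last wrist and scene pictures show all three upright against the rail, within about 1 mm of the target points. The nut and brass weight look undisturbed. I did not check the wrench, jar or beaker separately at the end, but the arm never went near them.
- **Forces:** The largest readings were about 15.5 N bearing down and 13.7 N sideways, under the 2 kg limit. The feet were never lifted.
- **What disagreed:** The measured ratios are closer together than the stated 0.15, 0.4 and 1.0, and I did not find out why. The ranking was the same in every forward and backward slide. The left-start and right-start feet were the closest pair, so that ranking is the least certain part.

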